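# Clear gear chips off the surface plate and pile two gearbox covers on it

### The arm

A 6-joint arm with a two-finger parallel gripper is mounted at the origin on the work surface. World frame = base frame: x ahead of the robot, y to its left, z up, the work surface at z = 0. Lengths are in m, angles in rad, forces in N, time in s.
With the tool pointing down it reaches from about 0.35 to 0.975 m from the base axis. Payload 4.9 kg.
Tool frame: the origin (TCP) lies midway between the tips of the shut fingers; the grasp point (between the pads) lies ctrl.grip_point_offset behind it (ctrl.grip_point_offset is the distance from the TCP to the grasp point, in m); x points along the fingers, y is the direction in which the jaws open and shut, and the axes are right-handed (so a half turn about x gives the same grasp; the last joint's range is limited). The gripper opens to 85 mm and grips with 20 to 120 N. Pads are 22 mm wide; open, the fingers measure 114 mm over their backs; the gripper's body (76 mm by 85 mm) begins 54 mm behind the grasp point. The pads swing forward as they close: fully open they stand 13 mm farther back than shut.
Start: joints at [1.117, 0.053, 1.613, -0, 1.476, -0.119], TCP at [0.205, 0.59, 0.231] pointing down, gripper open.
Joint ranges: [-3.01, 3.01], [-1.01, 2.22], [0.06, 2.58], [-1.02, 4.17], [0.09, 2.62], [-3.14, 3.14]. Speed limits (rad/s): [2.57, 2.57, 3.14, 3.14, 3.14, 3.14].

### API

Orientations are given as a rotation vector (axis times angle).
In Python, from station import ctrl gives the robot as it stands. The module is installed in compiled form; this text tells all that it offers.
- The arm moves only by the tool drive_tool, never from a script. Its argument "commands" is text: rows parted by semicolons, each of 5 numbers parted by spaces: the closure, from -1 (fully open) to 1 (shut), so that 0 is half open, then the shift along the tool's x, y, z in units of 40 mm (1.0 is 40 mm), then the turn about the tool's x in units of 5 degrees (1.0 is 5 degrees). A call has 1 to 8 rows; each row is the pose to reach, as a shift and turn from the pose commanded when the call began, along the tool's axes at that moment; what a row does not reach only later rows make up. A row lasts 1/12 s, in which the tool goes at most 41.7 mm and 7.16 degrees, less where a joint would pass 70% of its speed; a pose out of reach is approached as far as the arm can. A call with a gripper value outside its range is refused whole. The fingers move at their own pace and stop on an object; "newtons" is the grip in N (left out, the last holds). Time passes only in rows, so rows that repeat a pose let the fingers close. It gives the time, the measured TCP pose, the force and the opening at its end, in the units of the state.
- ctrl.get_obs(): the state, without advancing time (a new reading comes with each control period).
- ctrl.get_image(name): name is "scene" or "side" or "wrist"; returns (picture, depth): 400x640x3 uint8, blue, green, red; 400x640 float32, m along the optical axis (not along the pixel's ray), 0 where there is no reading.
- ctrl.camera_info(name): a dict with "K" (3x3 intrinsics, pixels), "k1" (the pictures are not rectified: a ray, as slopes to the right and down, at radius r is drawn at 1 + k1 r^2 times it, then the intrinsics apply), "T" (4x4, takes a point from camera to world coordinates). Camera axes: x right, y down, z forward; pixel columns grow to the right and rows downward; lengths in m; the calibration is good to about 2 mm. A picture is of the moment at which its call begins: read the wrist's pose just before it. camera_info takes no time and is no camera call; for the wrist camera it gives the pose at the moment of the call.
- ctrl.finish_job(): hands the job in, once; it reports no verdict.
The state is a dict: "t": time; "q": joint angles; "dq": joint speeds; "effort": joint torques, N m; "tool_pos": TCP position; "tool_rot": TCP orientation; "contact_force": force on the tool from outside, world axes, zero at the start; "wrist_torque": the same for the moment, N m; "opening": finger opening in m.
Only numpy, scipy, OpenCV 4.12 (cv2) and the standard library are available. Lean on these libraries where they do the work, as an engineer would, in place of code of your own. Each camera call takes 0.05 s, during which the arm holds its last target.

### The job

Take the scraper block off its piece of timber, sweep all five broken gear-tooth chips off the cast-iron surface plate into the empty drip tray beside it (not the tray with the clean parts), keeping the gripper itself off the chips, and stand the scraper back upright on the timber. Then pile the two gearbox covers on the clean plate, in its middle and square with its edges: the plain cover flat at the bottom, the one with the boss on top with the boss up and its edges flush with the lower one. Set things down, do not drop them, and leave the dial-gauge stand and the other things on the bench where they are.

Things in the scene. Friction and masses are not known exactly. Their poses are not given: they have to be found in the camera images.
- surface_plate: Cast-iron surface plate, fixed, 250 (its x) x 200 (its y) x 50 mm high. Origin: centre of its underside; working top at z = +50 mm. The gauge stand stands on it by its +x edge, at x = +74 mm and beyond in the plate frame; chip centres lie within x -100 to +40, y -68 to +68 mm. The middle, for the covers, is x = y = 0.
- chip_tray: Empty aluminium drip tray, fixed, 280 (its x) x 95 (its y) x 15 mm high, walls and floor 3 mm, alongside the plate with a gap of about 5 mm, on the plate's +y or -y side (it changes); the tray on the other side holds clean parts. Origin: centre of its underside; axes parallel to the plate's.
- parts_tray: The other drip tray, same size, fixed, on the plate's other side, holding bearing rings, a gear and pins, up to 21 mm high. No chip may go in it. Origin: centre of its underside.
- timber_rest: Piece of sawn timber lying flat, fixed, 165 (its x) x 89 (its y) x 38 mm high: the rest of the scraper. Origin: centre of its underside, top at z = +38 mm.
- scraper: Scraper block, loose, upright on the timber, 68 mm high, 0.26 kg. Rubber foot 100 (its x) x 20 (its y) x 16 mm; aluminium channel over it 100 x 26 mm up to z = 28; wooden grip 76 (x) x 28 (y) mm from z = 28 to 68, held across its 28 mm. Origin: centre of its underside (the wiping edge). Swept along its own y it wipes a strip 100 mm wide.
- blank_cover: Plain (blanking) gearbox cover, loose, a flat iron plate 100 (its x) x 60 (its y) x 14 mm, with four dark bolt holes, flat on the bench. Origin: centre of its underside, z up. About 0.45 kg. It is gripped across its 60 mm.
- boss_cover: Bossed gearbox cover, loose, 0.55 kg: the same 100 (x) x 60 (y) x 14 mm plate with a round boss 38 mm in diameter, 28 mm high (top at z = 42 mm), in the middle of its upper face, and two webs 12 mm high, 6 mm wide, along x beside it. Lies on the bench boss up. Origin: centre of its underside. Can be held by the boss.
- chip1: Broken gear-tooth chip, loose steel, about 20 x 13 x 8 mm, lying on the surface plate in any yaw. Origin: underside, near its middle.
- chip2: Broken gear-tooth chip, loose steel, about 18 x 15 x 7 mm, lying on the surface plate in any yaw. Origin: underside, near its middle.
- chip3: Broken gear-tooth chip, loose steel, about 22 x 12 x 9 mm, lying on the surface plate in any yaw. Origin: underside, near its middle.
- chip4: Broken gear-tooth chip, loose steel, about 17 x 14 x 8 mm, lying on the surface plate in any yaw. Origin: underside, near its middle.
- chip5: Broken gear-tooth chip, loose steel, about 20 x 15 x 8 mm, lying on the surface plate in any yaw. Origin: underside, near its middle.
- gauge_stand: Dial-gauge stand, loose, near the plate's +x edge: black base 40 (x) x 50 (y) x 45 mm, post 12 mm thick up to z = 195 mm, and at z = 165 mm a cross-arm to its +y with the dial (52 mm wide, 62 mm out, hanging to z = 60 mm). Origin: centre of its underside. Leave alone.
- spray_can: Spray can, loose, upright on the bench, 66 mm in diameter, 194 mm high. Origin: centre of its underside. Leave alone.
- wrench: Wrench lying between the robot and the surface plate, about 180 mm long, low. Leave alone.
- screwdriver: Screwdriver lying beyond the surface plate, low. Leave alone.
- gear: Loose toothed gear wheel, 80 mm in diameter, 34 mm high, lying beyond the surface plate. Origin: centre of its underside. Leave alone.
Mind the look-alikes: they are no part of the job. What is shaped like the boss_cover but red or turquoise is not meant.

How it is judged:
By the outcome, as a careful person would: the job done as asked, in the order asked, and still so for the second after the job is handed in, with the robot touching nothing.
It also fails if it takes over 72 s, if anything falls off the work surface, if the arm or the gripper's body presses on something with over 40 N, if the wrist force passes 120 N, or if a joint passes its speed limit or range.

## Working session

There is one attempt and no reset: what is moved stays moved. The work goes in short steps, Python scripts to look and compute and a tool call to move; the robot and the scene stay as the last step left them, time stands still between calls to the robot, and variables do not carry over. Pictures are saved under pics/ and viewed, and the job is handed in when it is done.

Besides the shell and the picture viewer there is one more tool, called after "Emit:" as a command line: name --argument value ..., lists and objects as JSON in quotes. drive_tool: Moves the arm, as the interface text tells. Its arguments: {"type":"object","properties":{"commands":{"type":"string"},"newtons":{"type":"number"}},"required":["commands"]}

```bash
mkdir -p pics; ls; cat > h.py <<'E'
import numpy as np, cv2
from station import ctrl
def grab(n,tag):
    inf=ctrl.camera_info(n); im,d=ctrl.get_image(n)
    np.savez('pics/%s.npz'%tag,im=im,d=d,K=inf['K'],k1=inf['k1'],T=inf['T']); cv2.imwrite('pics/%s.png'%tag,im); return im,d
class V:
    def __init__(s,tag):
        z=np.load('pics/%s.npz'%tag); s.im=z['im'];s.d=z['d'];s.K=z['K'];s.k1=float(z['k1']);s.T=z['T']
        s.D=np.array([s.k1,0,0,0],float)
        h,w=s.d.shape
        u,v=np.meshgrid(np.arange(w),np.arange(h))
        p=np.stack([u.ravel(),v.ravel()],1).astype(np.float64)[:,None]
        s.n=cv2.undistortPoints(p,s.K,s.D).reshape(h,w,2)
        c=np.dstack([s.n*s.d[...,None],s.d]); s.P=c@s.T[:3,:3].T+s.T[:3,3]; s.P[s.d<=0]=np.nan
    def plane(s,u,v,z):
        q=cv2.undistortPoints(np.array([[[u,v]]],float),s.K,s.D)[0,0]
        r=s.T[:3,:3]@np.array([q[0],q[1],1]);o=s.T[:3,3]; return o+r*(z-o[2])/r[2]
    def proj(s,X):
        c=(np.atleast_2d(X)-s.T[:3,3])@s.T[:3,:3]
        return cv2.projectPoints(c,np.zeros(3),np.zeros(3),s.K,s.D)[0][:,0]
E
python3 - <<'E'
from h import *
print({k:np.round(v,4) for k,v in ctrl.get_obs().items()}, ctrl.grip_point_offset)
for n in ('scene','side','wrist'):
    grab(n,n+'0'); print(n,ctrl.camera_info(n))
E
```

```text
pics
{'t': np.float64(0.0), 'q': array([ 1.117 ,  0.0534,  1.6143, -0.    ,  1.476 , -0.119 ]), 'dq': array([ 0.0002,  0.0007, -0.0004, -0.0009, -0.0012,  0.0007]), 'effort': array([-3.00000e-04, -3.93691e+01, -3.70176e+01, -2.00000e-04,
        7.10000e-03, -0.00000e+00]), 'tool_pos': array([0.2051, 0.5897, 0.23  ]), 'tool_rot': array([ 0.2611,  1.5553, -0.2643]), 'contact_force': array([ 0.0603, -0.7673, -0.2436]), 'wrist_torque': array([-0.0353, -0.0106,  0.0049]), 'opening': np.float64(0.0853)} 0.0187
scene {'K': array([[486.36861171,   0.        , 320.2421793 ],
       [  0.        , 486.36861171, 195.18989914],
       [  0.        ,   0.        ,   1.        ]]), 'k1': -0.08273024198504964, 'T': array([[-0.75910356,  0.5597744 , -0.33228664,  0.94451548],
       [ 0.65089522,  0.64495355, -0.40046265,  0.54162047],
       [-0.00985929, -0.5202764 , -0.85394101,  1.11819084],
       [ 0.        ,  0.        ,  0.        ,  1.        ]])}
side {'K': array([[485.40287421,   0.        , 322.10367869],
       [  0.        , 485.40287421, 195.66493634],
       [  0.        ,   0.        ,   1.        ]]), 'k1': 0.02978209596752856, 'T': array([[ 0.85485967, -0.30365396,  0.42072465,  0.03621359],
       [-0.51882018, -0.51020961,  0.68593861, -0.79445292],
       [ 0.00636978, -0.80466169, -0.59369941,  0.79644844],
       [ 0.        ,  0.        ,  0.        ,  1.        ]])}
wrist {'K': array([[278.93791091,   0.        , 313.29852234],
       [  0.        , 278.93791091, 198.89252068],
       [  0.        ,   0.        ,   1.        ]]), 'k1': -0.031453300191659414, 'T': array([[ 0.3290145 ,  0.9035843 ,  0.27438088,  0.13454067],
       [ 0.94432203, -0.31410628, -0.09794466,  0.61455828],
       [-0.0023165 ,  0.29132912, -0.95662008,  0.37255399],
       [ 0.        ,  0.        ,  0.        ,  1.        ]])}
```

View pics/scene0.png

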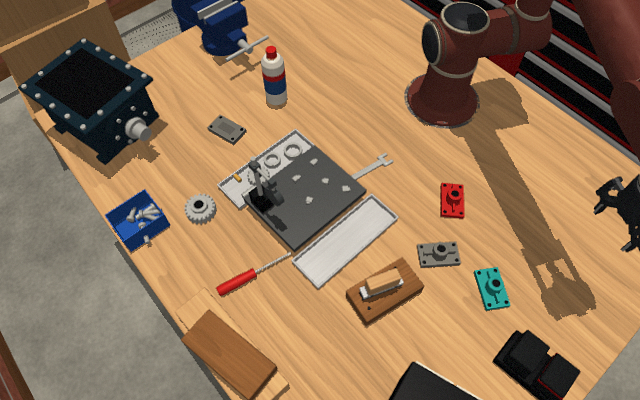

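View pics/side0.png

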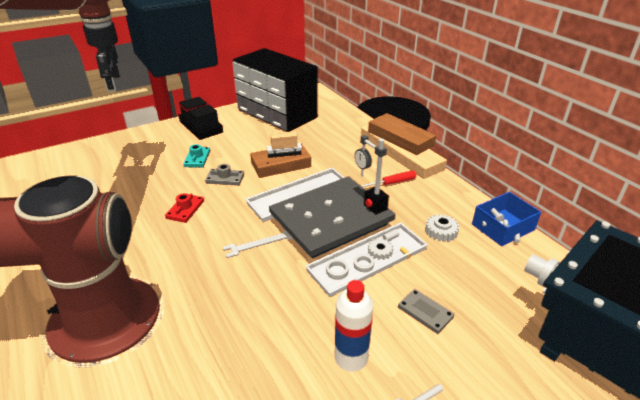

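View pics/wrist0.png

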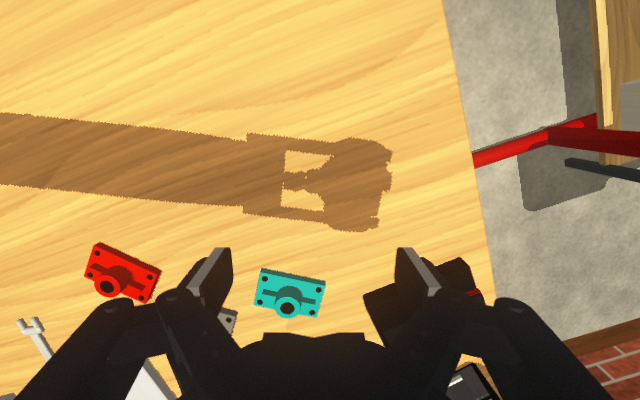

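Scene view: surface plate around (305,190), empty tray (345,242) on the near side, parts tray (265,168), scraper on timber (383,285), grey bossed cover (438,253) and blank cover (227,129). The red (452,200) and turquoise (491,289) covers are look-alikes. I'll crop the relevant regions.

```bash
python3 - <<'E'
from h import *
s=V('scene0')
def crop(x0,y0,x1,y1,f): return cv2.resize(s.im[y0:y1,x0:x1],None,fx=f,fy=f,interpolation=cv2.INTER_CUBIC)
cv2.imwrite('pics/c1.png',crop(200,110,400,260,4))
cv2.imwrite('pics/c2.png',crop(335,170,525,320,4))
for z0,z1 in((.01,.02),(.03,.045),(.045,.055),(.1,.12)):pass
P=s.P
for (u,v) in [(305,200),(345,242),(265,168),(355,300),(385,280),(438,235+30),(227,129),(200,208),(560,180),(300,50)]:
    print(u,v,np.round(P[v,u],4))
E
```

```text
305 200 [0.5694 0.0284 0.0549]
345 242 [0.5531 0.1648 0.0013]
265 168 [ 0.5701 -0.1478  0.006 ]
355 300 [0.648  0.3026 0.0386]
385 280 [0.5857 0.3273 0.1067]
438 265 [0.424  0.3644 0.0072]
227 129 [ 0.5733 -0.3264  0.0143]
200 208 [ 0.783  -0.1419  0.0333]
560 180 [-0.0294  0.4176 -0.0018]
300 50 [ 1.927e-01 -4.555e-01  4.000e-04]
```

View pics/c1.png

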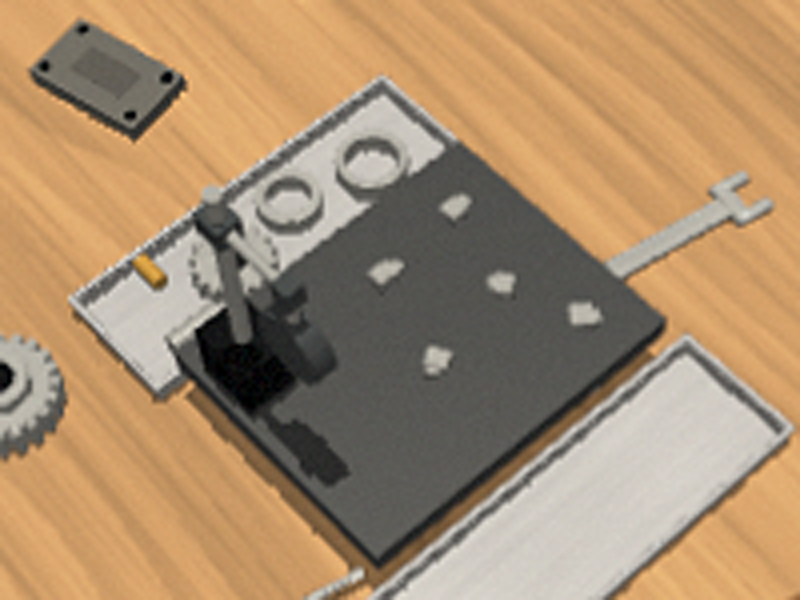

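View pics/c2.png

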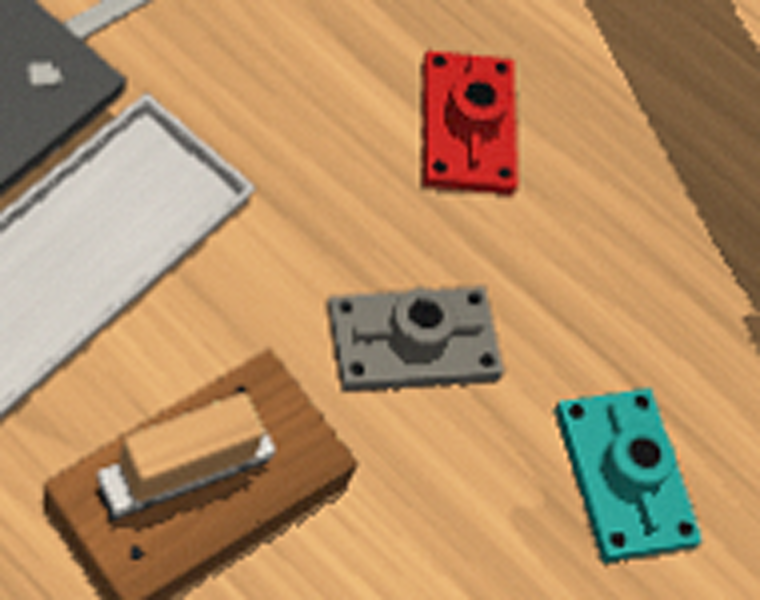

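The grey iron bossed cover at scene (438,253) is the one meant; the red and turquoise ones are ruled out. The plain cover with four holes is at (227,129), and five chips are visible on the plate. Next I fit the poses.

```bash
cat > fit.py <<'E'
from h import *
def slab(v,z0,z1,cx,cy,r,extra=None):
    P=v.P; m=(P[...,2]>z0)&(P[...,2]<z1)&(np.hypot(P[...,0]-cx,P[...,1]-cy)<r)
    if extra is not None: m&=extra
    n,l,st,c=cv2.connectedComponentsWithStats(m.astype(np.uint8))
    k=1+np.argmax(st[1:,4]); return P[l==k]
def rect(p):
    r=cv2.minAreaRect((p[:,:2]*1000).astype(np.float32)); (c,(w,h),a)=r
    if w<h: w,h,a=h,w,a+90
    a=(a+90)%180-90
    return np.round(c,1),round(w,1),round(h,1),round(a,2),len(p),np.round(np.median(p[:,2])*1000,1)
E
python3 - <<'E'
from fit import *
for t in('scene0','side0'):
    v=V(t);print(t)
    print('plate',rect(slab(v,.042,.056,.57,.02,.2)))
    print('timber',rect(slab(v,.030,.044,.61,.32,.15)))
    print('grip',rect(slab(v,.098,.116,.59,.32,.1)))
    print('chan',rect(slab(v,.058,.075,.59,.32,.1)))
    print('boss',rect(slab(v,.008,.032,.43,.36,.09)))
    print('bosstop',rect(slab(v,.037,.05,.43,.36,.09)))
    print('blank',rect(slab(v,.008,.022,.573,-.326,.09)))
    print('tray',rect(slab(v,.0075,.03,.56,.16,.2)))
    print('red',rect(slab(v,.008,.03,.36,.21,.09)))
E
```

```text
scene0
plate (array([555.2,  11.5]), 253.2, 202.9, 2.11, 5678, np.float64(50.4))
timber (array([576. , 326.4]), 167.0, 90.7, -8.86, 1826, np.float64(38.6))
grip (array([586.1, 320.8]), 74.2, 29.8, -18.48, 426, np.float64(106.7))
chan (array([588.7, 326.6]), 99.9, 26.9, -27.18, 168, np.float64(65.4))
boss (array([402.1, 344.6]), 102.9, 63.6, -37.14, 750, np.float64(15.3))
bosstop (array([506.3, 339. ]), 86.8, 22.9, 81.59, 223, np.float64(39.3))
blank (array([ 574.1, -332.1]), 105.1, 64.2, -76.05, 595, np.float64(14.8))
tray (array([548.8, 163.3]), 285.6, 102.4, 2.6, 731, np.float64(16.0))
red (array([414.3, 181. ]), 82.2, 37.1, 62.5, 107, np.float64(15.7))
side0
plate (array([557.2,   7.5]), 254.9, 203.3, 2.14, 4818, np.float64(48.9))
timber (array([576.7, 323.4]), 167.2, 97.9, -10.82, 700, np.float64(36.4))
grip (array([586.3, 318.3]), 75.1, 32.4, -17.7, 163, np.float64(103.7))
chan (array([586. , 316.2]), 99.7, 31.7, -19.74, 173, np.float64(64.0))
boss (array([401.8, 341.2]), 103.5, 66.4, -35.36, 422, np.float64(13.1))
bosstop (array([400.7, 342.9]), 37.1, 36.5, -1.92, 80, np.float64(39.9))
blank (array([ 572.5, -333.8]), 101.8, 64.0, -75.8, 1178, np.float64(13.1))
tray (array([546.2, 174.2]), 291.0, 100.8, 9.13, 407, np.float64(13.5))
red (array([416.5, 181.8]), 82.0, 35.0, 58.4, 82, np.float64(13.7))
```

```bash
python3 - <<'E'
from fit import *
from scipy.spatial.transform import Rotation as R
o=ctrl.get_obs(); print('tool axes cols\n',R.from_rotvec(o['tool_rot']).as_matrix().round(3))
a=np.radians(2.12); 
for t,c in(('scene0',(.5552,.0115)),('side0',(.5572,.0075))):
    v=V(t); P=v.P-np.array([*c,0]); x=P[...,0]*np.cos(a)+P[...,1]*np.sin(a); y=-P[...,0]*np.sin(a)+P[...,1]*np.cos(a); z=P[...,2]
    inp=(abs(x)<.118)&(abs(y)<.095)
    g=v.im.astype(int).min(2)
    m=inp&(g>105)&(x<.065)&(z<.065); n,l,st,_=cv2.connectedComponentsWithStats(m.astype(np.uint8))
    for k in range(1,n):
        if st[k,4]>8: q=l==k; print(t,'chip x %.0f..%.0f y %.0f..%.0f'%(x[q].min()*1e3,x[q].max()*1e3,y[q].min()*1e3,y[q].max()*1e3),st[k,4],np.round(1e3*np.nanmedian(z[q])))
    for z0,z1 in((.058,.1),(.1,.13),(.13,.2),(.2,.26)):
        q=(abs(x)<.16)&(abs(y)<.12)&(z>z0)&(z<z1)
        if q.sum(): print('gauge z',z0,z1,'x %.0f..%.0f y %.0f..%.0f'%tuple(1e3*np.r_[x[q].min(),x[q].max(),y[q].min(),y[q].max()]),q.sum())
E
```

```text
tool axes cols
 [[-0.001  0.329  0.944]
 [-0.001  0.944 -0.329]
 [-1.    -0.002 -0.   ]]
scene0 chip x -96..-72 y -70..-49 34 57.0
scene0 chip x -29..-1 y -62..-43 37 58.0
scene0 chip x -73..-53 y -3..17 30 57.0
scene0 chip x -98..-75 y 46..73 41 56.0
scene0 chip x -5..18 y 9..31 41 57.0
gauge z 0.058 0.1 x -90..120 y -78..70 409
gauge z 0.1 0.13 x 85..119 y -69..11 42
gauge z 0.13 0.2 x 90..107 y -57..36 326
gauge z 0.2 0.26 x 89..108 y -67..17 251
side0 chip x -5..22 y 13..48 50 54.0
side0 chip x -95..-67 y 52..86 57 54.0
side0 chip x -73..-49 y 0..34 53 54.0
side0 chip x -26..5 y -55..-28 69 54.0
side0 chip x -95..-72 y -63..-34 60 55.0
side0 chip x -118..-115 y 9..34 14 5.0
gauge z 0.058 0.1 x -89..118 y -79..67 476
gauge z 0.1 0.13 x 90..102 y -59..14 68
gauge z 0.13 0.2 x 85..105 y -60..35 439
gauge z 0.2 0.26 x 84..107 y -65..19 253
```

```bash
cat > go.py <<'E'
import sys; from h import *
from scipy.spatial.transform import Rotation as R
def go(x,y,z,yaw=None):  # mm; yaw of tool y axis deg
    o=ctrl.get_obs(); M=R.from_rotvec(o['tool_rot']).as_matrix(); d=np.array([x,y,z])/1000-o['tool_pos']
    cy=np.degrees(np.arctan2(M[1,1],M[0,1])); t=0 if yaw is None else -((yaw-cy+90)%180-90)
    print('t %.2f'%o['t'],'pos',np.round(o['tool_pos']*1e3,1),'yaw %.2f tilt %.2f q6 %.2f'%(cy,np.degrees(np.arccos(-M[2,0])),o['q'][5]),'F',o['contact_force'].round(1),'open %.1f'%(o['opening']*1e3))
    print('units',np.round(M.T@d/.04,3),'turn',round(t/5,3),'dist',np.linalg.norm(d).round(3))
if __name__=='__main__': go(*map(float,sys.argv[1:]))
E
python3 go.py 586 319.5 180 71.8
```

```text
t 0.15 pos [205.1 589.9 230.3] yaw 70.82 tilt 0.09 q6 -0.12 F [-0.2  0.8  0.9] open 85.1
units [ 1.261 -3.253 11.214] turn -0.197 dist 0.47
```

Emit:
drive_tool --commands "-1 0 -3.25 11.2 -0.2;-1 0 -3.25 11.2 -0.2;-1 0 -3.25 11.2 -0.2;-1 0 -3.25 11.2 -0.2;-1 0 -3.25 11.2 -0.2;-1 0.5 -3.25 11.2 -0.2;-1 1 -3.25 11.2 -0.2;-1 1.25 -3.25 11.2 -0.2" --newtons 60

```text
t: 0.82
tool_pos: [0.4775, 0.3971, 0.2124]
tool_rot: [0.25, 1.555, -0.248]
contact_force: [1.2, 0.1, 0.2]
opening: 0.0851
```

```bash
python3 go.py 586 319.5 180 71.8
```

```text
t 0.82 pos [477.5 397.1 212.4] yaw 71.81 tilt 0.09 q6 -0.68 F [1.2 0.1 0.2] open 85.1
units [ 0.812 -0.996  3.182] turn 0.002 dist 0.137
```

Emit:
drive_tool --commands "-1 0.8 -1 3.2 0;-1 0.8 -1 3.2 0;-1 0.8 -1 3.2 0;-1 0.8 -1 3.2 0;-1 0.8 -1 3.2 0"

```text
t: 1.23
tool_pos: [0.5864, 0.3175, 0.1777]
tool_rot: [0.251, 1.558, -0.254]
contact_force: [0.1, -0.4, 0.3]
opening: 0.0853
```

```bash
python3 go.py 586 319.5 180 71.8; python3 - <<'E'
from h import *
grab('wrist','w1')
E
```

```text
t 1.23 pos [586.4 317.5 177.7] yaw 71.57 tilt 0.18 q6 -0.86 F [ 0.1 -0.4  0.3] open 85.3
units [-0.059  0.043 -0.025] turn -0.047 dist 0.003
```

View pics/w1.png

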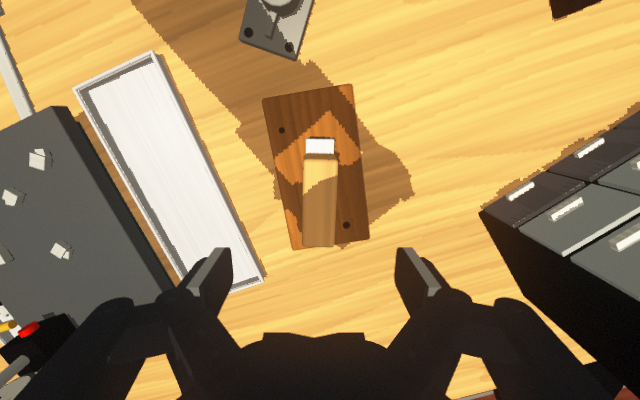

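```bash
python3 - <<'E'
from fit import *
v=V('w1')
print('grip',rect(slab(v,.100,.112,.586,.319,.06)))
print('timber',rect(slab(v,.030,.044,.58,.32,.15)))
print('plate',rect(slab(v,.042,.056,.57,.02,.25)))
E
```

```text
grip (array([583.4, 323. ]), 75.5, 28.1, -19.64, 3025, np.float64(105.3))
timber (array([572.9, 328. ]), 164.3, 89.5, -9.2, 9769, np.float64(37.5))
plate (array([543.6,  11.6]), 228.6, 202.9, 2.23, 22782, np.float64(49.7))
```

```bash
python3 go.py 585.3 321 70 71.1
```

```text
t 1.28 pos [585.2 319.2 178.5] yaw 71.67 tilt 0.14 q6 -0.86 F [0.4 0.3 0. ] open 85.4
units [ 2.713  0.046 -0.006] turn 0.114 dist 0.109
```

Emit:
drive_tool --commands "-1 1 0.05 0 0.1;-1 1.9 0.05 0 0.1;-1 2.4 0.05 0 0.1;-1 2.7 0.05 0 0.1;-1 2.7 0.05 0 0.1;0.4 2.7 0.05 0 0.1;0.6 2.7 0.05 0 0.1;0.8 2.7 0.05 0 0.1"

```text
t: 1.95
tool_pos: [0.587, 0.3234, 0.075]
tool_rot: [0.257, 1.552, -0.253]
contact_force: [0.8, -0.6, -1.2]
opening: 0.0518
```

Emit:
drive_tool --commands "1 0 0 0 0;1 0 0 0 0;1 0 0 0 0;1 0 0 0 0"

```text
t: 2.28
tool_pos: [0.5866, 0.3227, 0.0739]
tool_rot: [0.257, 1.553, -0.255]
contact_force: [-0.4, -0.4, 5.4]
opening: 0.0276
```

```bash
python3 go.py 585.3 321 70 71.1
```

```text
t 2.28 pos [586.6 322.7  73.9] yaw 71.31 tilt 0.16 q6 -0.85 F [-0.4 -0.4  5.4] open 27.6
units [ 0.096 -0.051 -0.018] turn 0.041 dist 0.004
```

```bash
python3 go.py 560 200 140 92.15
```

```text
t 2.28 pos [586.6 322.7  73.9] yaw 71.31 tilt 0.16 q6 -0.85 F [-0.4 -0.4  5.4] open 27.6
units [-1.659 -3.116  0.356] turn -4.169 dist 0.142
```

Emit:
drive_tool --commands "1 -0.5 0 0 0;1 -1 0 0 0;1 -1.7 -1 0.1 -1.2;1 -1.7 -2 0.2 -2.5;1 -1.7 -3.1 0.35 -4.2;1 -1.7 -3.1 0.35 -4.2;1 -1.7 -3.1 0.35 -4.2"

```text
t: 2.87
tool_pos: [0.558, 0.1978, 0.1391]
tool_rot: [-0.03, 1.572, 0.029]
contact_force: [-0.4, -0.2, -2.8]
opening: 0.027
```

```bash
python3 go.py 567.4 -79 140 92.15
```

```text
t 2.87 pos [558.  197.8 139.1] yaw 92.15 tilt 0.10 q6 -1.39 F [-0.4 -0.2 -2.8] open 27.0
units [-0.017 -6.923 -0.025] turn -0.001 dist 0.277
```

Emit:
drive_tool --commands "1 0 -6.9 0 0;1 0 -6.9 0 0;1 0 -6.9 0 0;1 0 -6.9 0 0;1 0 -6.9 0 0;1 0 -6.9 0 0;1 0 -6.9 0 0;1 0 -6.9 0 0"

```text
t: 3.53
tool_pos: [0.5706, -0.0794, 0.1395]
tool_rot: [-0.029, 1.571, 0.026]
contact_force: [-0.3, 1.0, -1.2]
opening: 0.0272
```

```bash
python3 go.py 567.4 -79 91 92.15;python3 - <<'E'
from h import *
grab('wrist','w2'); grab('scene','s2')
E
```

```text
t 3.53 pos [570.6 -79.4 139.5] yaw 92.00 tilt 0.09 q6 -1.87 F [-0.3  1.  -1.2] open 27.2
units [ 1.213  0.015 -0.079] turn -0.03 dist 0.049
```

View pics/w2.png

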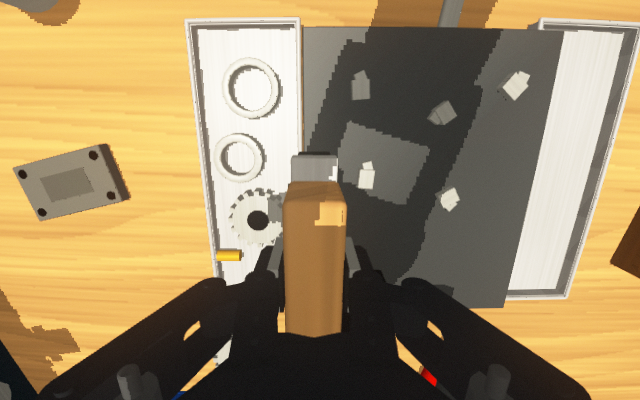

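View pics/s2.png

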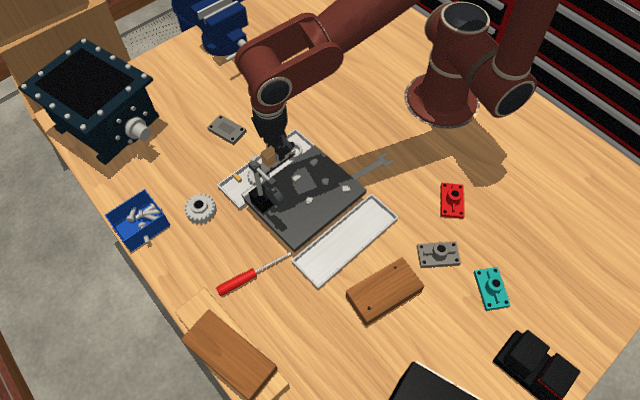

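Wrist picture: scraper held square at (315,240), five chips at (361,86), (442,113), (516,84), (367,177), (449,199). I measure them against the scraper in this one view.

```bash
python3 - <<'E'
from fit import *
v=V('w2');P=v.P
print('plate',rect(slab(v,.042,.056,.55,.03,.25)))
for u,w in((361,86),(442,113),(516,84),(367,177),(449,199)):
    q=P[w-22:w+22,u-22:u+22].reshape(-1,3); q=q[(q[:,2]>.0545)&(q[:,2]<.066)]
    print('chip',u,w,(1e3*q.min(0)).round(),(1e3*q.max(0)).round(),len(q))
q=slab(v,.165,.18,.57,-.08,.08);print('griptop',rect(q))
q=slab(v,.12,.14,.57,-.08,.08);print('channel',rect(q), (1e3*q.min(0)).round(1),(1e3*q.max(0)).round(1))
print(np.round(P[165,315],4),np.round(P[250,315],4))
E
```

```text
plate (array([553.2,  11.4]), 249.7, 201.1, 1.74, 53173, np.float64(49.5))
chip 361 86 [462. -54.  55.] [484. -41.  60.] 405
chip 442 113 [482.   9.  55.] [499.  28.  59.] 384
chip 516 84 [458.  60.  55.] [479.  82.  60.] 511
chip 367 177 [531. -44.  55.] [553. -31.  60.] 366
chip 449 199 [550.  25.  55.] [571.  44.  58.] 308
griptop (array([565. , -80.3]), 73.8, 51.2, -18.64, 9519, np.float64(171.1))
channel (array([526.1, -81. ]), 29.4, 17.1, -87.16, 1332, np.float64(130.3)) [517.7 -95.3 120.9] [535.4 -65.9 140. ]
[ 0.5224 -0.0802  0.1307] [ 0.5529 -0.0792  0.1711]
```

Emit:
drive_tool --commands "1 0.6 0 0 0;1 1.1 0 0 0;1 1.25 0 0 0;1 1.25 0 0 0;1 1.25 0 0 0"

```text
t: 4.05
tool_pos: [0.5705, -0.0741, 0.09]
tool_rot: [-0.033, 1.571, 0.033]
contact_force: [-0.0, 0.0, -1.9]
opening: 0.0271
```

```bash
python3 go.py 567.4 -79 88 92.15
```

```text
t 4.05 pos [570.5 -74.1  90. ] yaw 92.40 tilt 0.02 q6 -1.87 F [-0.   0.  -1.9] open 27.1
units [ 0.049 -0.118 -0.082] turn 0.051 dist 0.006
```

Emit:
drive_tool --commands "1 0.03 0 0 0;1 0.05 0 0 0;1 0.08 0 0 0;1 0.08 0 0 0"

```text
t: 4.38
tool_pos: [0.5703, -0.0753, 0.0869]
tool_rot: [-0.032, 1.57, 0.032]
contact_force: [-1.2, 0.8, -2.7]
opening: 0.027
```

```bash
python3 go.py 567.4 -79 88 92.15
```

```text
t 4.38 pos [570.3 -75.3  86.9] yaw 92.32 tilt 0.02 q6 -1.87 F [-1.2  0.8 -2.7] open 27.0
units [-0.027 -0.089 -0.077] turn 0.034 dist 0.005
```

Emit:
drive_tool --commands "1 0.03 0 0 0;1 0.03 0 0 0;1 0.03 0 0 0"

```text
t: 4.63
tool_pos: [0.5705, -0.0755, 0.0859]
tool_rot: [-0.032, 1.57, 0.032]
contact_force: [-0.4, 0.3, 0.6]
opening: 0.0271
```

Emit:
drive_tool --commands "1 -0.02 0.2 0 0;1 -0.02 0.5 0 0;1 -0.02 0.85 0 0;1 -0.02 1.2 0 0;1 -0.02 1.55 0 0;1 -0.02 1.9 0 0;1 -0.02 2.25 0 0;1 -0.02 2.6 0 0"

```text
t: 5.3
tool_pos: [0.5658, 0.0303, 0.0862]
tool_rot: [-0.032, 1.571, 0.032]
contact_force: [0.2, -1.1, -1.7]
opening: 0.0271
```

Emit:
drive_tool --commands "1 0 0.4 0 0;1 0 0.9 0 0;1 0 1.4 0 0;1 0 1.9 0 0;1 0 2.3 0 0;1 0 2.3 0 0;1 0 2.3 0 0"

```text
t: 5.88
tool_pos: [0.562, 0.1217, 0.0862]
tool_rot: [-0.034, 1.571, 0.033]
contact_force: [0.6, -0.0, -2.6]
opening: 0.0271
```

```bash
python3 go.py 500 -79 140 92.15;python3 - <<'E'
from h import *
grab('wrist','w3')
E
```

```text
t 5.88 pos [562.  121.7  86.2] yaw 92.44 tilt 0.02 q6 -1.53 F [ 0.6 -0.  -2.6] open 27.1
units [-1.342 -4.947 -1.763] turn 0.058 dist 0.217
```

View pics/w3.png

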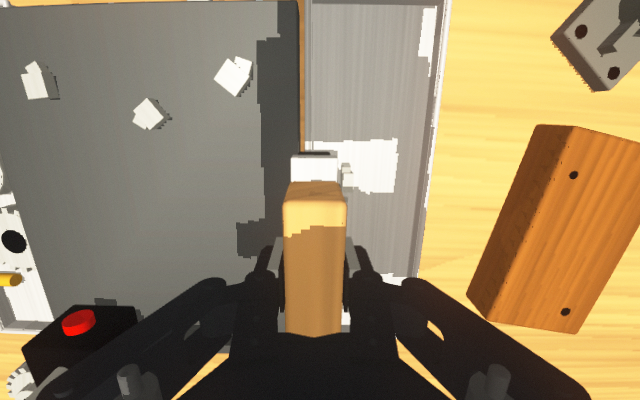

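Wrist picture: strip B is clear of its chips. One shows in the tray at (346,175) and the other is hidden. Three remain at (38,80), (150,113) and (234,75). Moving to strip A.

```bash
python3 go.py 493 -80 130 92.15
```

```text
t 5.93 pos [562.2 120.9  86.3] yaw 92.38 tilt 0.03 q6 -1.53 F [-0.1 -0.8 -2.3] open 27.2
units [-1.091 -4.948 -1.936] turn 0.046 dist 0.217
```

Emit:
drive_tool --commands "1 -1.1 0 0 0;1 -1.1 0 -0.3 0;1 -1.1 -1.2 -1 0;1 -1.1 -2.4 -1.95 0;1 -1.1 -3.5 -1.95 0;1 -1.1 -4.5 -1.95 0;1 -1.1 -4.9 -1.95 0;1 -1.1 -4.9 -1.95 0"

```text
t: 6.6
tool_pos: [0.4917, -0.0849, 0.131]
tool_rot: [-0.029, 1.57, 0.023]
contact_force: [0.7, 0.4, -2.6]
opening: 0.0272
```

Emit:
drive_tool --commands "1 0 0 0 0;1 0.5 0 0 0;1 0.95 0 0 0;1 0.95 0 0 0;1 0.95 0 0 0"

```text
t: 7.02
tool_pos: [0.4912, -0.0774, 0.0911]
tool_rot: [-0.031, 1.574, 0.034]
contact_force: [0.1, -0.1, -0.8]
opening: 0.0272
```

```bash
python3 go.py 493 -80 86.5 92.15
```

```text
t 7.02 pos [491.2 -77.4  91.1] yaw 92.37 tilt 0.20 q6 -1.92 F [ 0.1 -0.1 -0.8] open 27.2
units [ 0.115 -0.068  0.042] turn 0.044 dist 0.006
```

Emit:
drive_tool --commands "1 0.05 0 0 0;1 0.1 0 0 0;1 0.12 0 0 0;1 0.12 0 0 0"

```text
t: 7.35
tool_pos: [0.4927, -0.0784, 0.0881]
tool_rot: [-0.032, 1.57, 0.032]
contact_force: [-0.4, 1.0, -2.7]
opening: 0.0269
```

```bash
python3 go.py 493 -80 86.5 92.15
```

```text
t 7.35 pos [492.7 -78.4  88.1] yaw 92.33 tilt 0.05 q6 -1.92 F [-0.4  1.  -2.7] open 26.9
units [ 0.039 -0.039  0.006] turn 0.037 dist 0.002
```

Emit:
drive_tool --commands "1 0.04 0 0 0;1 0.04 0.3 0 0;1 0.04 0.65 0 0;1 0.04 1 0 0;1 0.04 1.35 0 0;1 0.04 1.7 0 0;1 0.04 2.05 0 0;1 0.04 2.4 0 0"

```text
t: 8.02
tool_pos: [0.4882, 0.0187, 0.086]
tool_rot: [-0.032, 1.57, 0.032]
contact_force: [0.6, -0.1, -2.3]
opening: 0.0271
```

Emit:
drive_tool --commands "1 0 0.4 0 0;1 0 0.9 0 0;1 0 1.4 0 0;1 0 1.9 0 0;1 0 2.4 0 0;1 0 2.6 0 0;1 0 2.6 0 0;1 0 2.6 0 0"

```text
t: 8.68
tool_pos: [0.484, 0.1214, 0.0859]
tool_rot: [-0.033, 1.571, 0.032]
contact_force: [0.6, 0.2, -1.4]
opening: 0.0269
```

```bash
python3 go.py 560 200 140 71.3;python3 - <<'E'
from h import *
grab('wrist','w4')
E
```

```text
t 8.68 pos [484.  121.4  85.9] yaw 92.38 tilt 0.03 q6 -1.52 F [ 0.6  0.2 -1.4] open 26.9
units [-1.354  1.883  1.979] turn 4.217 dist 0.122
```

View pics/w4.png

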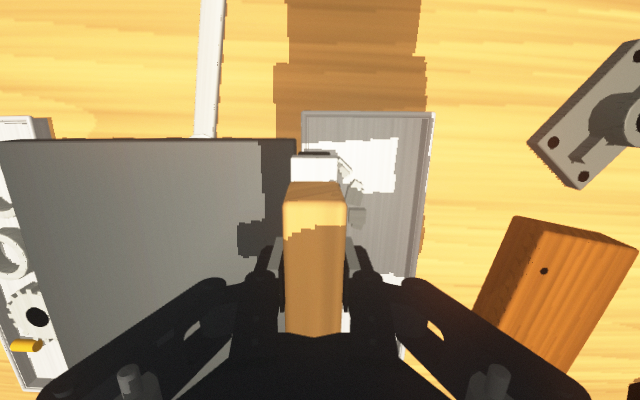

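Wrist picture: the plate is clear, with chips in the tray near (345,170) and (357,213). I lift away and take scene and side pictures to count them before putting the scraper back.

Emit:
drive_tool --commands "1 -1 0 0 0;1 -1.4 0.5 0.5 1;1 -1.4 1.5 1.5 2.5;1 -1.4 2.5 2.5 4.2;1 -1.4 3.5 2.6 4.2;1 -1.4 4.5 2.6 4.2;1 -1.4 5 2.6 4.2;1 -1.4 5 2.6 4.2"

```text
t: 9.4
tool_pos: [0.5802, 0.3306, 0.1417]
tool_rot: [0.256, 1.556, -0.25]
contact_force: [0.3, -0.7, -1.9]
opening: 0.0272
```

```bash
python3 - <<'E'
from h import *
a,_=grab('scene','s5'); b,_=grab('side','d5')
c=np.hstack([cv2.resize(a[120:300,210:410],(600,540)),]); cv2.imwrite('pics/s5c.png',c)
cv2.imwrite('pics/d5c.png',cv2.resize(b[150:290,230:430],(800,560)))
E
python3 go.py 586.6 322.7 110 71.3
```

```text
t 9.50 pos [580.2 325.7 141.4] yaw 71.39 tilt 0.06 q6 -0.85 F [ 0.  -0.4 -2.6] open 27.5
units [ 0.784 -0.018  0.176] turn 0.018 dist 0.032
```

View pics/s5c.png

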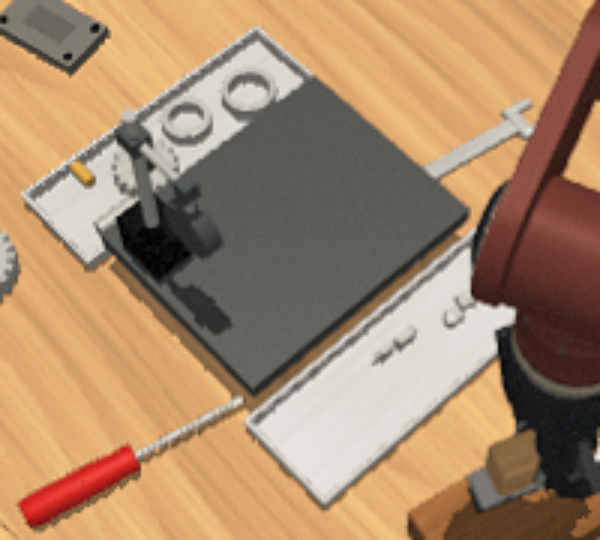

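View pics/d5c.png

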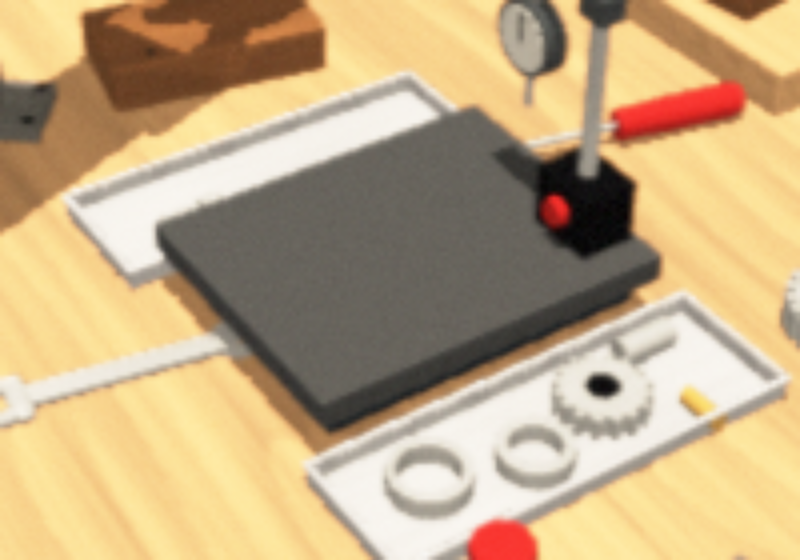

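Scene crop: plate clear, chips in the empty tray around crop (395,345) and (460,310), the rest behind the arm. I now put the scraper back.

Emit:
drive_tool --commands "1 0.6 0 0.18 0;1 1.1 0 0.18 0;1 1.45 0 0.18 0;1 1.5 0 0.18 0;1 1.5 0 0.18 0"

```text
t: 9.92
tool_pos: [0.586, 0.3213, 0.0803]
tool_rot: [0.256, 1.558, -0.259]
contact_force: [-0.7, -0.2, -3.0]
opening: 0.027
```

```bash
python3 go.py 586.6 322.7 74 71.3
```

```text
t 9.92 pos [586.  321.3  80.3] yaw 71.23 tilt 0.19 q6 -0.85 F [-0.7 -0.2 -3. ] open 27.0
units [0.157 0.038 0.004] turn -0.015 dist 0.006
```

Emit:
drive_tool --commands "1 0.05 0.02 0 0;1 0.1 0.02 0 0;1 0.14 0.02 0 0;1 0.16 0.02 0 0;1 0.16 0.02 0 0"

```text
t: 10.33
tool_pos: [0.5872, 0.3239, 0.0759]
tool_rot: [0.256, 1.555, -0.255]
contact_force: [-0.1, -0.5, -1.9]
opening: 0.0274
```

```bash
python3 go.py 586.6 322.7 74 71.3
```

```text
t 10.33 pos [587.2 323.9  75.9] yaw 71.33 tilt 0.03 q6 -0.85 F [-0.1 -0.5 -1.9] open 27.4
units [ 0.047 -0.034 -0.005] turn 0.006 dist 0.002
```

Emit:
drive_tool --commands "1 0.03 0 0 0;1 0.05 0 0 0;1 0.05 0 0 0;1 0.05 0 0 0"

```text
t: 10.67
tool_pos: [0.5873, 0.324, 0.074]
tool_rot: [0.256, 1.555, -0.256]
contact_force: [-0.9, -1.0, 0.0]
opening: 0.0271
```

Emit:
drive_tool --commands "1 0.02 0 0 0;1 0.02 0 0 0;0.5 0.02 0 0 0;0.2 0.02 0 0 0;-0.2 0.02 0 0 0;-0.6 0.02 0 0 0;-1 0.02 0 0 0;-1 0.02 0 0 0"

```text
t: 11.33
tool_pos: [0.5871, 0.3237, 0.0725]
tool_rot: [0.256, 1.556, -0.256]
contact_force: [-0.6, -0.0, -0.0]
opening: 0.0807
```

Emit:
drive_tool --commands "-1 0 0 0 0;-1 -0.4 0 0 0;-1 -1 0 0 0;-1 -2 0 0 0;-1 -2.2 0 0 0"

```text
t: 11.75
tool_pos: [0.5901, 0.3251, 0.1679]
tool_rot: [0.26, 1.547, -0.251]
contact_force: [0.7, -0.0, 1.5]
opening: 0.0852
```

```bash
python3 - <<'E'
from fit import *
grab('wrist','w6'); v=V('w6')
print('grip',rect(slab(v,.100,.112,.586,.319,.06)))
E
python3 go.py 573.3 -333 160 13.9
```

```text
grip (array([584.7, 324.7]), 76.0, 28.1, -19.21, 3293, np.float64(105.4))
t 11.80 pos [590.6 325.2 168.3] yaw 71.32 tilt 0.67 q6 -0.85 F [ 0.2 -0.1  1.7] open 85.4
units [  0.128 -15.729   4.86 ] turn 11.485 dist 0.659
```

View pics/w6.png

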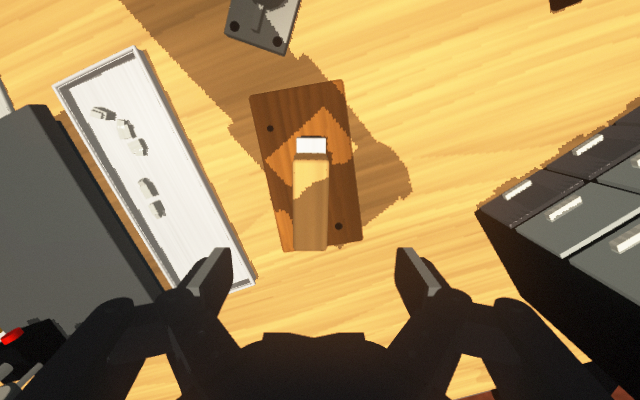

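Wrist picture: all five chips lie in the empty tray at (103,113), (124,128), (138,145), (148,188), (157,210), and the scraper stands upright on the timber. Next is the blank cover; I check where the spray can is first.

```bash
python3 - <<'E'
from fit import *
v=V('scene0');P=v.P
m=(P[...,2]>.05)&(P[...,2]<.21)&(P[...,1]<-.2)&(P[...,0]<.6); 
n,l,st,c=cv2.connectedComponentsWithStats(m.astype(np.uint8))
for k in range(1,n):
    if st[k,4]>50: q=P[l==k]; print(q.min(0).round(3),q.max(0).round(3),st[k])
E
python3 go.py 520 -100 190 71.3; python3 go.py 573.3 -333 160 13.9
```

```text
[ 0.281 -0.713  0.05 ] [ 0.441 -0.489  0.157] [ 190    0   79   62 2318]
[ 0.352 -0.368  0.05 ] [ 0.416 -0.304  0.2  ] [261  46  26  48 913]
t 11.80 pos [590.6 325.2 168.3] yaw 71.32 tilt 0.67 q6 -0.85 F [ 0.2 -0.1  1.7] open 85.4
units [ -0.611 -10.631   1.739] turn 0.005 dist 0.432
t 11.80 pos [590.6 325.2 168.3] yaw 71.32 tilt 0.67 q6 -0.85 F [ 0.2 -0.1  1.7] open 85.4
units [  0.128 -15.729   4.86 ] turn 11.485 dist 0.659
```

```bash
python3 - <<'E'
from fit import *
for t,tc in(('s2',(.5706,-.0794)),('s5',(.580,.326)),('d5',(.580,.326))):
    v=V(t);P=v.P; q1=np.arctan2(tc[1],tc[0]); rx=P[...,0]-tc[0]; ry=P[...,1]-tc[1]
    a=rx*np.cos(q1)+ry*np.sin(q1); b=-rx*np.sin(q1)+ry*np.cos(q1)
    print(t)
    for a0 in range(-360,120,40):
        m=(a>a0/1e3)&(a<(a0+40)/1e3)&(abs(b)<.2)&(P[...,2]>.22)
        if m.sum()>10: print(a0,'minz %.3f b %.3f..%.3f n %d'%(P[...,2][m].min(),b[m].min(),b[m].max(),m.sum()))
E
```

```text
s2
-320 minz 0.500 b 0.079..0.090 n 69
-280 minz 0.476 b 0.070..0.089 n 308
-240 minz 0.456 b 0.047..0.084 n 635
-200 minz 0.443 b -0.015..0.078 n 1057
-160 minz 0.417 b -0.037..0.079 n 1218
-120 minz 0.399 b -0.046..0.076 n 1706
-80 minz 0.390 b -0.050..0.070 n 1348
-40 minz 0.224 b -0.056..0.071 n 1654
0 minz 0.220 b -0.060..0.071 n 2452
40 minz 0.220 b -0.003..0.123 n 260
80 minz 0.220 b 0.041..0.065 n 49
s5
-360 minz 0.543 b -0.015..0.090 n 755
-320 minz 0.529 b -0.017..0.087 n 1395
-280 minz 0.507 b -0.023..0.082 n 1441
-240 minz 0.490 b -0.024..0.078 n 1480
-200 minz 0.470 b -0.027..0.073 n 1499
-160 minz 0.466 b -0.041..0.071 n 1480
-120 minz 0.403 b -0.046..0.070 n 2062
-80 minz 0.237 b -0.049..0.067 n 557
-40 minz 0.224 b -0.064..0.067 n 1087
0 minz 0.220 b -0.065..0.068 n 3862
40 minz 0.221 b -0.053..0.055 n 584
d5
-360 minz 0.486 b -0.019..0.036 n 597
-320 minz 0.469 b -0.022..0.027 n 574
-280 minz 0.454 b -0.027..0.021 n 566
-240 minz 0.435 b -0.029..0.014 n 562
-200 minz 0.415 b -0.031..0.013 n 538
-160 minz 0.407 b -0.047..0.024 n 699
-120 minz 0.397 b -0.051..0.009 n 488
-80 minz 0.221 b -0.057..0.060 n 520
-40 minz 0.220 b -0.071..0.058 n 1802
0 minz 0.231 b -0.071..0.051 n 341
```

Emit:
drive_tool --commands "-1 -0.6 -10.6 1.75 0;-1 -0.6 -10.6 1.75 0;-1 -0.6 -10.6 1.75 0;-1 -0.6 -10.6 1.75 0;-1 -0.6 -10.6 1.75 0;-1 -0.6 -10.6 1.75 0;-1 -0.6 -10.6 1.75 0;-1 -0.6 -10.6 1.75 0"

```text
t: 12.47
tool_pos: [0.5322, -0.0063, 0.1783]
tool_rot: [0.256, 1.556, -0.256]
contact_force: [0.7, -0.5, 0.6]
opening: 0.0856
```

Emit:
drive_tool --commands "-1 0 -2.6 0.43 0;-1 0 -2.6 0.43 1.4;-1 0 -2.6 0.43 2.8;-1 0 -2.6 0.43 4.2;-1 0 -2.6 0.43 5.6"

```text
t: 12.88
tool_pos: [0.5155, -0.1104, 0.1782]
tool_rot: [0.644, 1.474, -0.644]
contact_force: [-0.6, 0.1, -0.2]
opening: 0.0855
```

```bash
python3 go.py 573.3 -333 150 13.9
```

```text
t 12.88 pos [ 515.5 -110.4  178.2] yaw 42.78 tilt 0.06 q6 -1.10 F [-0.6  0.1 -0.2] open 85.5
units [ 0.701 -2.719  5.068] turn 5.775 dist 0.232
```

Emit:
drive_tool --commands "-1 0 -2.7 5.1 1.4;-1 0 -2.7 5.1 2.8;-1 0 -2.7 5.1 4.2;-1 0.7 -2.7 5.1 5.8;-1 0.7 -2.7 5.1 5.8;-1 0.7 -2.7 5.1 5.8;-1 0.7 -2.7 5.1 5.8;-1 0.7 -2.7 5.1 5.8"

```text
t: 13.55
tool_pos: [0.5768, -0.3318, 0.149]
tool_rot: [1.025, 1.32, -1.025]
contact_force: [-0.4, 0.3, -0.2]
opening: 0.0853
```

```bash
python3 - <<'E'
from fit import *
grab('wrist','w7'); v=V('w7')
print('blank',rect(slab(v,.008,.022,.573,-.333,.08)))
E
python3 go.py 573.3 -333 150 13.9
```

```text
blank (array([ 570.9, -330.4]), 99.7, 60.2, -75.02, 5446, np.float64(13.5))
t 13.60 pos [ 577.1 -330.8  149.8] yaw 14.28 tilt 0.14 q6 -0.88 F [ 1.4 -0.6  0.8] open 85.3
units [-0.004 -0.104  0.029] turn 0.077 dist 0.004
```

View pics/w7.png

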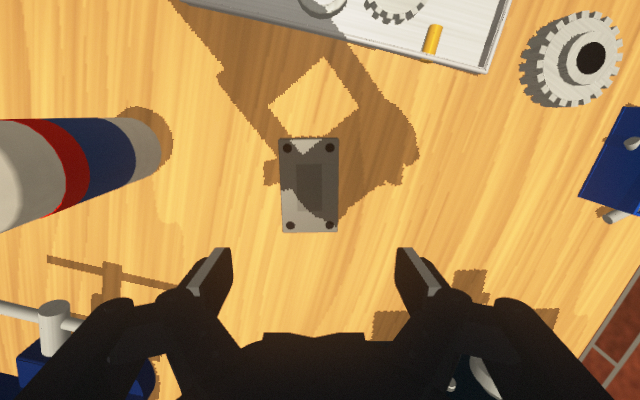

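```bash
python3 go.py 572.3 -331.8 -2 14.4
```

```text
t 13.60 pos [ 577.1 -330.8  149.8] yaw 14.28 tilt 0.14 q6 -0.88 F [ 1.4 -0.6  0.8] open 85.3
units [ 3.796e+00 -1.170e-01  2.000e-03] turn -0.023 dist 0.152
```

Emit:
drive_tool --commands "-1 1 -0.12 0 0;-1 2 -0.12 0 0;-1 2.8 -0.12 0 0;-1 3.3 -0.12 0 0;-1 3.6 -0.12 0 0;-1 3.75 -0.12 0 0;-1 3.75 -0.12 0 0" --newtons 80

```text
t: 14.18
tool_pos: [0.5728, -0.3313, 0.0008]
tool_rot: [1.023, 1.319, -1.023]
contact_force: [0.2, 0.2, -0.4]
opening: 0.0854
```

```bash
python3 go.py 572.3 -331.8 -2 14.4
```

```text
t 14.18 pos [ 572.8 -331.3    0.8] yaw 14.38 tilt 0.06 q6 -0.89 F [ 0.2  0.2 -0.4] open 85.4
units [ 0.07  -0.015  0.01 ] turn -0.004 dist 0.003
```

Emit:
drive_tool --commands "-0.6 0.07 0 0 0;-0.3 0.07 0 0 0;0 0.07 0 0 0;0.2 0.07 0 0 0;0.4 0.07 0 0 0;1 0.07 0 0 0;1 0.07 0 0 0;1 0.07 0 0 0"

```text
t: 14.85
tool_pos: [0.5744, -0.3335, 0.0013]
tool_rot: [1.022, 1.313, -1.023]
contact_force: [-0.7, -0.1, 6.5]
opening: 0.0574
```

```bash
python3 go.py 572.3 -331.8 30 14.4
```

```text
t 14.85 pos [ 574.4 -333.5    1.3] yaw 14.33 tilt 0.22 q6 -0.89 F [-0.7 -0.1  6.5] open 57.4
units [-0.718 -0.04  -0.053] turn -0.015 dist 0.029
```

Emit:
drive_tool --commands "1 0 0 0 0;1 -0.2 0 0 0;1 -0.5 0 0 0;1 -1 0 0 0;1 -1.6 0 0 0;1 -2.2 0 0 0;1 -2.6 0 0 0;1 -2.6 0 0 0"

```text
t: 15.52
tool_pos: [0.5752, -0.334, 0.1079]
tool_rot: [1.022, 1.309, -1.022]
contact_force: [1.2, -1.1, -4.8]
opening: 0.0576
```

```bash
python3 - <<'E'
from fit import *
grab('wrist','w8'); grab('side','d8')
E
python3 go.py 540 -100 150 92.15
```

```text
t 15.62 pos [ 572.9 -332.3  102.8] yaw 14.32 tilt 0.04 q6 -0.89 F [-0.4  1.2 -5.8] open 57.1
units [-1.182  0.639 -5.831] turn -15.567 dist 0.239
```

View pics/w8.png

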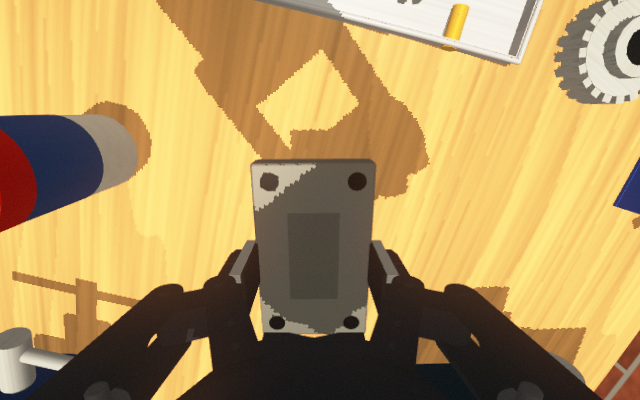

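Wrist picture: the blank cover is held flat between the pads, spanning (251,160) to (376,332). I measure it in the hand.

```bash
python3 - <<'E'
from fit import *
from scipy.spatial.transform import Rotation as R
v=V('w8')
P=v.P; m=(abs(P[...,0]-.573)<.09)&(abs(P[...,1]+.332)<.09)&(P[...,2]>.10)&(P[...,2]<.13)
q=P[m];print('med z',np.median(q[:,2]))
zm=np.median(q[:,2])
q=slab(v,zm-.005,zm+.005,.573,-.332,.09); r=rect(q); print(r)
A=np.c_[q[:,:2],np.ones(len(q))]; s=np.linalg.lstsq(A,q[:,2],rcond=None)[0]; print('slope deg',np.degrees(s[:2]))
# hole corners visible 4 edges of silhouette via projected far edge
print(v.T[:3,3])
for u,w in((251,163),(376,163),(262,333),(361,333)): print(np.round(1e3*v.plane(u,w,zm),1))
for u,w in((269,182),(357,182),(277,323),(351,323)): print('hole',np.round(1e3*v.plane(u,w,zm),1))
E
```

```text
med z 0.12023168985373908
(array([ 570.8, -332.2]), 100.7, 77.8, -75.24, 19978, np.float64(120.2))
slope deg [ 0.27471758 -0.42286791]
[ 0.55544276 -0.26110738  0.24968388]
[ 533.4 -290.3  120.2]
[ 590.2 -275.9  120.2]
[ 557.3 -386.1  120.2]
[ 612.8 -372.2  120.2]
hole [ 543.4 -297.2  120.2]
hole [ 584.2 -286.8  120.2]
hole [ 564.3 -376.9  120.2]
hole [ 605.1 -366.7  120.2]
```

Emit:
drive_tool --commands "1 -1.2 0 0 0;1 -1.2 0.6 -1 -1.4;1 -1.2 0.6 -2 -2.8;1 -1.2 0.6 -3 -4.2;1 -1.2 0.6 -4 -5.6;1 -1.2 0.6 -5 -7;1 -1.2 0.6 -5.8 -8.4;1 -1.2 0.6 -5.8 -9.8"

```text
t: 16.28
tool_pos: [0.5352, -0.0956, 0.1468]
tool_rot: [0.36, 1.549, -0.354]
contact_force: [0.8, -1.5, -6.2]
opening: 0.057
```

```bash
python3 go.py 550 10 130 92.15
```

```text
t 16.28 pos [535.2 -95.6 146.8] yaw 63.93 tilt 0.50 q6 -1.43 F [ 0.8 -1.5 -6.2] open 57.0
units [ 0.431  2.533 -0.824] turn -5.644 dist 0.108
```

Emit:
drive_tool --commands "1 0 1 -0.8 -1.3;1 0.4 2.5 -0.8 -2.6;1 0.4 2.5 -0.8 -3.9;1 0.4 2.5 -0.8 -5.2;1 0.4 2.5 -0.8 -5.7;1 0.4 2.5 -0.8 -5.7;1 0.4 2.5 -0.8 -5.7"

```text
t: 16.87
tool_pos: [0.5538, 0.0023, 0.1323]
tool_rot: [-0.024, 1.574, 0.024]
contact_force: [0.8, -0.6, -5.9]
opening: 0.0572
```

```bash
python3 - <<'E'
from fit import *
grab('wrist','w9')
E
python3 go.py 556 10 130 92.15
```

```text
t 16.92 pos [554.1   2.  132.8] yaw 91.73 tilt 0.16 q6 -1.73 F [ 0.8 -0.1 -3.7] open 57.5
units [0.07  0.197 0.054] turn -0.084 dist 0.009
```

View pics/w9.png

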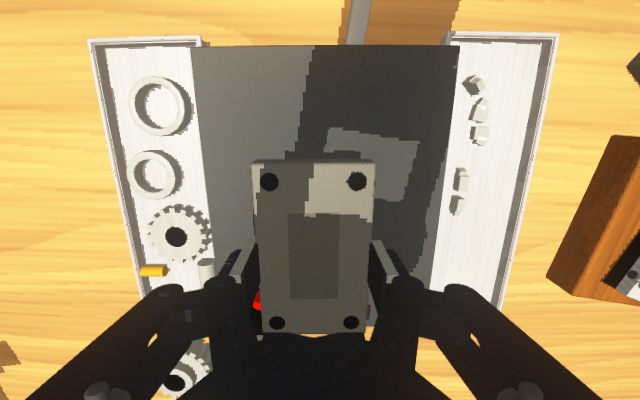

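```bash
cat > plate.py <<'E'
from fit import *
def plate(tag,zt=None,r0=55,r1=140,c0=205,c1=440):
    v=V(tag);P=v.P;m=((P[...,2]>.044)&(P[...,2]<.056)&(abs(P[...,0]-.556)<.16)&(abs(P[...,1]-.01)<.12)).astype(np.uint8)
    n,l,st,_=cv2.connectedComponentsWithStats(m);k=1+np.argmax(st[1:,4]);m=l==k
    z=np.median(P[m][:,2]) if zt is None else zt
    L=[];Rr=[];N=[]
    for r in range(r0,r1):
        c=np.flatnonzero(m[r]); L.append(v.plane(c[0]-.5,r,z)[:2]);Rr.append(v.plane(c[-1]+.5,r,z)[:2])
    for c in range(c0,c1):
        r=np.flatnonzero(m[:,c]); N.append(v.plane(c,r[0]-.5,z)[:2])
    def ln(p):
        return cv2.fitLine(np.array(p,np.float32)*1000,cv2.DIST_HUBER,0,.01,.01).ravel()
    L,Rr,N=map(ln,(L,Rr,N))
    ang=[np.degrees(np.arctan2(a[1],a[0])) for a in(L,Rr,N)]
    ang=[(ang[0]+90)%180-90,(ang[1]+90)%180-90,(ang[2]-90+90)%180-90]
    a=np.radians((ang[0]+ang[1])/2); e=np.array([np.cos(a),np.sin(a)]);f=np.array([-e[1],e[0]])
    yl,yr=L[2:]@f,Rr[2:]@f; xn=N[2:]@e
    c=e*(xn+125)+f*(yl+yr)/2
    print(tag,'z',z.round(4),'angles',np.round(ang,2),'width',round(abs(yr-yl),1),'centre',c.round(1)); return c,a
E
python3 - <<'E'
from plate import *
plate('w9')
v=V('w9');zm=.1475
P=v.P;q=P[200:280,290:340].reshape(-1,3);zm=np.nanmedian(q[:,2]);print('cover z',zm)
C=[v.plane(u,w,zm)[:2]*1e3 for u,w in((269,182),(357,182),(277,323),(351,323))]
C=np.array(C);print('cover',C.mean(0).round(1),'yaw',np.degrees(np.arctan2(*(C[2:].mean(0)-C[:2].mean(0))[::-1])).round(2))
E
```

```text
w9 z 0.0496 angles [2.42 2.01 2.07] width 198.8 centre [554.3  11.6]
cover z 0.1447088675016598
cover [551.1   2.3] yaw 2.1
```

```bash
python3 go.py 557.3 11.3 65 91.9
```

```text
t 16.92 pos [554.1   2.  132.8] yaw 91.73 tilt 0.16 q6 -1.73 F [ 0.8 -0.1 -3.7] open 57.5
units [1.695 0.228 0.092] turn -0.034 dist 0.069
```

Emit:
drive_tool --commands "1 0.5 0.22 0.1 -0.03;1 1 0.22 0.1 -0.03;1 1.5 0.22 0.1 -0.03;1 1.7 0.22 0.1 -0.03;1 1.7 0.22 0.1 -0.03;1 1.7 0.22 0.1 -0.03"

```text
t: 17.42
tool_pos: [0.5586, 0.0107, 0.0663]
tool_rot: [-0.026, 1.572, 0.026]
contact_force: [-0.3, 0.7, -4.7]
opening: 0.0572
```

```bash
python3 - <<'E'
from fit import *
grab('wrist','w10')
E
python3 go.py 557.3 11.3 60 91.9
```

```text
t 17.47 pos [559.6  10.6  67.4] yaw 91.92 tilt 0.08 q6 -1.72 F [-0.4  0.1 -4.3] open 57.5
units [ 0.186  0.019 -0.057] turn 0.005 dist 0.008
```

View pics/w10.png

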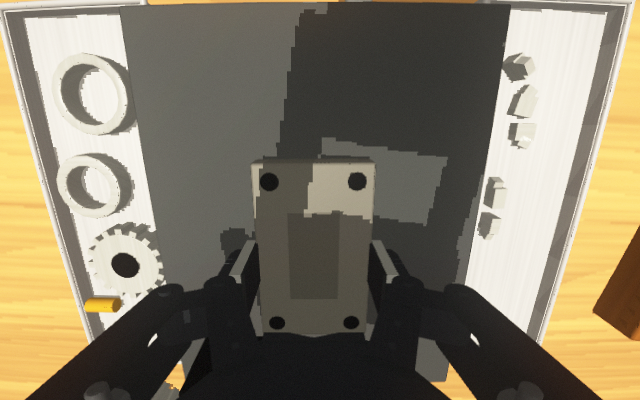

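```bash
python3 - <<'E'
from plate import *
plate('w10',r0=20,r1=150,c0=140,c1=320)
v=V('w10');P=v.P
q=P[200:280,290:340].reshape(-1,3);zm=np.nanmedian(q[:,2]);print('cover z',zm)
g=v.im.astype(int).max(2)
C=[]
for u,w in((269,182),(357,182),(277,323),(351,323)):
    s=g[w-14:w+15,u-14:u+15]; m=(s<45).astype(np.uint8); n,l,st,c=cv2.connectedComponentsWithStats(m); k=l[14,14]; print(st[k][4],c[k]+[u-14,w-14]); 
    c=c[k]+[u-14,w-14]; C.append(v.plane(*c,zm)[:2]*1e3)
C=np.array(C);print('cover',C.mean(0).round(1),'yaw',np.degrees(np.arctan2(*(C[2:].mean(0)-C[:2].mean(0))[::-1])).round(2), np.linalg.norm(C[0]-C[1]),np.linalg.norm(C[0]-C[2]))
E
```

```text
w10 z 0.0496 angles [2.01 1.98 2.1 ] width 198.7 centre [554.6  11.3]
cover z 0.07865119564248563
261 [268.77777778 181.54022989]
231 [356.64502165 181.09090909]
162 [276.58024691 322.48765432]
156 [350.82692308 322.08974359]
cover [555.5  10.5] yaw 2.24 41.99415455748415 81.86740362354452
```

Emit:
drive_tool --commands "1 0.1 0.02 -0.02 0.03;1 0.2 0.02 -0.02 0.03;1 0.28 0.02 -0.02 0.03;1 0.3 0.02 -0.02 0.03;1 0.3 0.02 -0.02 0.03"

```text
t: 17.88
tool_pos: [0.5577, 0.0118, 0.0541]
tool_rot: [-0.025, 1.571, 0.025]
contact_force: [-0.0, 0.0, -4.7]
opening: 0.0574
```

```bash
python3 go.py 558.7 11.4 52.4 92.15
```

```text
t 17.88 pos [557.7  11.8  54.1] yaw 91.82 tilt 0.04 q6 -1.71 F [-0.   0.  -4.7] open 57.4
units [ 0.043 -0.011  0.024] turn -0.066 dist 0.002
```

Emit:
drive_tool --commands "1 0.02 0 0 -0.03;1 0.04 0 0 -0.03;1 0.05 0 0 -0.03;1 0.05 0 0 -0.03"

```text
t: 18.22
tool_pos: [0.558, 0.0118, 0.0524]
tool_rot: [-0.027, 1.571, 0.027]
contact_force: [-0.2, 0.2, -5.5]
opening: 0.0573
```

Emit:
drive_tool --commands "1 0.02 0 0 0;1 0.03 0 0 0;1 0.03 0 0 0;1 0.03 0 0 0"

```text
t: 18.55
tool_pos: [0.5581, 0.0118, 0.0514]
tool_rot: [-0.027, 1.57, 0.027]
contact_force: [0.5, 1.1, -4.4]
opening: 0.0571
```

Emit:
drive_tool --commands "1 0.02 0 0 0;1 0.03 0 0 0;1 0.03 0 0 0;1 0.03 0 0 0"

```text
t: 18.88
tool_pos: [0.5581, 0.0118, 0.0513]
tool_rot: [-0.027, 1.571, 0.027]
contact_force: [-5.4, -0.6, 4.0]
opening: 0.0574
```

Emit:
drive_tool --commands "-0.45 0 0 0 0;-0.5 0 0 0 0;-0.6 0 0 0 0;-0.8 0 0 0 0;-1 0 0 0 0;-1 0 0 0 0;-1 -0.3 0 0 0;-1 -0.9 0 0 0"

```text
t: 19.55
tool_pos: [0.5554, 0.012, 0.0835]
tool_rot: [-0.026, 1.578, 0.028]
contact_force: [0.4, 0.0, -0.6]
opening: 0.0858
```

Emit:
drive_tool --commands "-1 -1 0 0 0;-1 -1.6 0 -0.3 0;-1 -1.6 0 -0.3 0;-1 -1.6 0 -0.3 0"

```text
t: 19.88
tool_pos: [0.5475, 0.0112, 0.1533]
tool_rot: [-0.028, 1.565, 0.026]
contact_force: [0.6, -0.3, -1.7]
opening: 0.0853
```

```bash
python3 - <<'E'
from fit import *
grab('wrist','w11'); grab('scene','s11')
E
python3 go.py 402 343 150 53.7
```

```text
t 19.98 pos [545.6  11.4 149.6] yaw 91.97 tilt 0.04 q6 -1.72 F [-0.1 -0.1 -0.9] open 85.6
units [-6.000e-03  8.408e+00 -3.304e+00] turn 7.654 dist 0.361
```

View pics/w11.png

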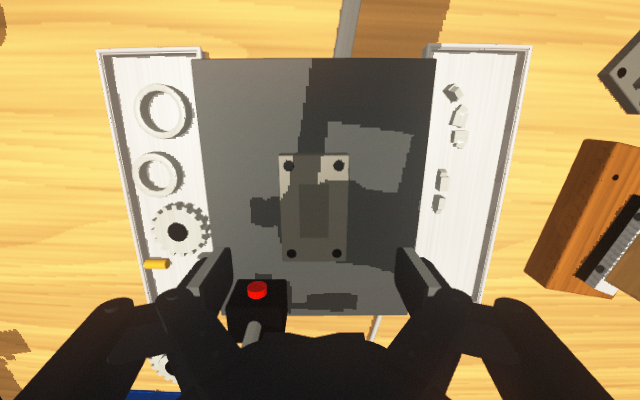

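```bash
cat > cov.py <<'E'
from plate import *
def cov(v,pts,zm=None,half=9,th=45):
    g=v.im.astype(int).max(2); C=[]
    for u,w in pts:
        s=g[w-half:w+half+1,u-half:u+half+1]; m=(s<th).astype(np.uint8); n,l,st,c=cv2.connectedComponentsWithStats(m); k=l[half,half]
        if k==0: print('miss',u,w,g[w,u]); continue
        C.append(v.plane(*(c[k]+[u-half,w-half]),zm)[:2]*1e3)
    C=np.array(C);a=np.degrees(np.arctan2(*(C[2:].mean(0)-C[:2].mean(0))[::-1]))
    print('cover',C.mean(0).round(1),'yaw',a.round(2),np.linalg.norm(C[0]-C[1]).round(1),np.linalg.norm(C[0]-C[2]).round(1));return C.mean(0),a
E
python3 - <<'E'
from cov import *
c,a=plate('w11',r0=65,r1=145,c0=205,c1=430)
v=V('w11'); q=v.P[165:180,300:325].reshape(-1,3); print(np.nanmedian(q[:,2]))
k,y=cov(v,((289,166),(339,166),(291,253),(337,253)),.0636,7)
d=(k-c); print('in plate frame',d@[np.cos(a),np.sin(a)],d@[-np.sin(a),np.cos(a)])
q=slab(v,.060,.070,.556,.011,.075,); print(rect(q))
s=V('s11'); print('scene plate',rect(slab(s,.042,.0565,.556,.011,.2)),'cover',rect(slab(s,.0585,.070,.556,.011,.07)))
cv2.imwrite('pics/s11c.png',cv2.resize(s.im[120:330,210:430],(800,764))[:600])
E
```

```text
w11 z 0.0496 angles [2.82 2.32 2.07] width 198.9 centre [554.3  12.2]
0.0634675880051126
miss 289 166 53
miss 339 166 45cov.py:8: RuntimeWarning: Mean of empty slice.
  C=np.array(C);a=np.degrees(np.arctan2(*(C[2:].mean(0)-C[:2].mean(0))[::-1]))
  ret = um.true_divide(
Traceback (most recent call last):
  File "cov.py", line 9, in cov
    print('cover',C.mean(0).round(1),'yaw',a.round(2),np.linalg.norm(C[0]-C[1]).round(1),np.linalg.norm(C[0]-C[2]).round(1));return C.mean(0),a
                                                                                                             ~^^^
IndexError: index 2 is out of bounds for axis 0 with size 2
```

```bash
python3 - <<'E'
from cov import *
c,a=plate('w11',r0=65,r1=145,c0=205,c1=430)
v=V('w11')
k,y=cov(v,((289,166),(339,166),(291,253),(337,253)),.0636,7,70)
d=(k-c); print('in plate frame',d@[np.cos(a),np.sin(a)],d@[-np.sin(a),np.cos(a)])
q=slab(v,.060,.070,.556,.011,.075,); print(rect(q))
q=slab(v,.042,.056,.556,.011,.2,); print('plate',rect(q))
s=V('s11'); print('scene plate',rect(slab(s,.042,.0565,.556,.011,.2)),'cover',rect(slab(s,.060,.070,.556,.011,.07)))
cv2.imwrite('pics/s11c.png',cv2.resize(s.im[120:330,210:430],(628,600)))
E
```

```text
w11 z 0.0496 angles [2.82 2.32 2.07] width 198.9 centre [554.3  12.2]
cover [555.3  11.6] yaw 2.25 41.8 81.8
in plate frame 1.0042106789184362 -0.6447817245852125
(array([554.7,  11.6]), 99.9, 60.1, 2.36, 7232, np.float64(63.5))
plate (array([553.8,  10.8]), 250.1, 200.7, 1.94, 44761, np.float64(49.6))
scene plate (array([554.5,  12.2]), 254.6, 201.5, 2.23, 3599, np.float64(50.3)) cover (array([557.3,  11.9]), 101.9, 61.6, 2.4, 786, np.float64(64.3))
```

View pics/s11c.png

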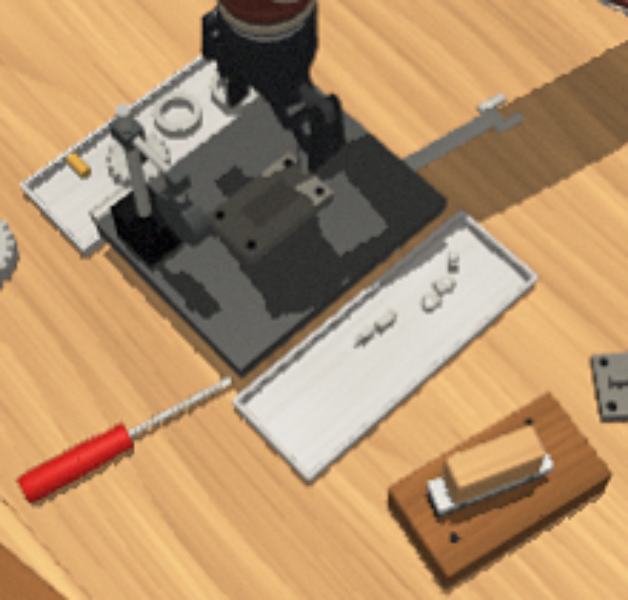

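Scene crop: scraper upright on the timber, five chips in the tray, blank cover central on the plate (about 1 mm off, 0.2° yaw). Next is the bossed cover.

Emit:
drive_tool --commands "-1 0 8.4 -3.3 1;-1 0 8.4 -3.3 2;-1 0 8.4 -3.3 3;-1 0 8.4 -3.3 4;-1 0 8.4 -3.3 5;-1 0 8.4 -3.3 6.5;-1 0 8.4 -3.3 7.6;-1 0 8.4 -3.3 7.6"

```text
t: 20.65
tool_pos: [0.4151, 0.3106, 0.1481]
tool_rot: [0.494, 1.515, -0.498]
contact_force: [0.8, 0.6, 0.3]
opening: 0.0856
```

Emit:
drive_tool --commands "-1 0 0 0 0;-1 0 0 0 0"

```text
t: 20.82
tool_pos: [0.4151, 0.3108, 0.1481]
tool_rot: [0.487, 1.517, -0.491]
contact_force: [-0.5, -1.1, -0.2]
opening: 0.0853
```

```bash
python3 go.py 402 343 150 53.7
```

```text
t 20.82 pos [415.1 310.8 148.1] yaw 54.23 tilt 0.21 q6 -0.45 F [-0.5 -1.1 -0.2] open 85.3
units [-0.048  0.463 -0.736] turn 0.106 dist 0.035
```

Emit:
drive_tool --commands "-1 0 0.46 -0.74 0.1;-1 0 0.46 -0.74 0.1;-1 0 0.46 -0.74 0.1"

```text
t: 21.07
tool_pos: [0.4037, 0.3413, 0.1488]
tool_rot: [0.497, 1.514, -0.5]
contact_force: [0.3, -0.6, -0.1]
opening: 0.0852
```

```bash
python3 - <<'E'
from fit import *
grab('wrist','w12'); v=V('w12')
print('flange',rect(slab(v,.009,.019,.402,.343,.075)))
print('bosstop',rect(slab(v,.037,.047,.402,.343,.05)))
E
python3 go.py 402 343 150 53.7
```

```text
flange (array([400.6, 346.2]), 99.9, 60.0, -37.09, 3904, np.float64(13.5))
bosstop (array([400.4, 346.6]), 36.7, 36.7, -37.69, 1227, np.float64(41.5))
t 21.12 pos [404.  340.8 149. ] yaw 53.45 tilt 0.12 q6 -0.37 F [-0.1 -0.2 -0.6] open 85.8
units [-0.025  0.014 -0.072] turn -0.05 dist 0.003
```

View pics/w12.png

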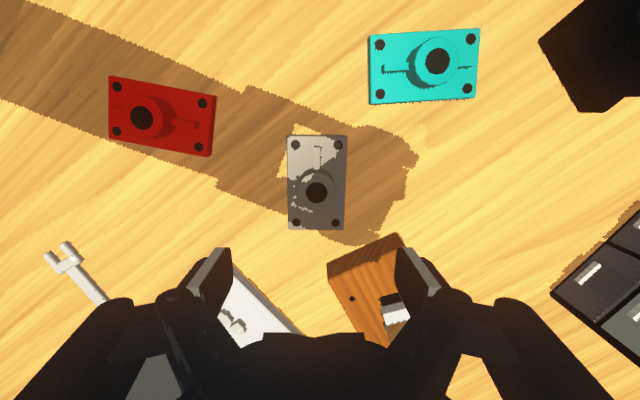

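```bash
python3 go.py 401.2 345.3 13 53.1
```

```text
t 21.12 pos [404.  340.8 149. ] yaw 53.45 tilt 0.12 q6 -0.37 F [-0.1 -0.2 -0.6] open 85.8
units [ 3.4    0.055 -0.122] turn 0.07 dist 0.136
```

Emit:
drive_tool --commands "-1 1 0.06 -0.12 0.07;-1 2 0.06 -0.12 0.07;-1 2.8 0.06 -0.12 0.07;-1 3.2 0.06 -0.12 0.07;-1 3.4 0.06 -0.12 0.07;-1 3.4 0.06 -0.12 0.07;-0.4 3.4 0.06 -0.12 0.07;-0.2 3.4 0.06 -0.12 0.07" --newtons 80

```text
t: 21.78
tool_pos: [0.4031, 0.3471, 0.016]
tool_rot: [0.506, 1.509, -0.502]
contact_force: [1.0, -0.4, 1.1]
opening: 0.0639
```

Emit:
drive_tool --commands "0 0 0 0 0;0.1 0 0 0 0;0.2 0 0 0 0;1 0 0 0 0;1 0 0 0 0;1 0 0 0 0;1 0 0 0 0;1 0 0 0 0"

```text
t: 22.45
tool_pos: [0.4022, 0.3469, 0.0161]
tool_rot: [0.504, 1.51, -0.503]
contact_force: [-2.8, -5.1, 7.8]
opening: 0.0358
```

```bash
python3 go.py 401.2 345.3 13 53.1
```

```text
t 22.45 pos [402.2 346.9  16.1] yaw 53.14 tilt 0.08 q6 -0.35 F [-2.8 -5.1  7.8] open 35.8
units [ 0.079 -0.048  0.003] turn 0.009 dist 0.004
```

Gripped on the boss (35.8 mm reading, which runs low as it did with the other grips). Lift and check.

Emit:
drive_tool --commands "1 -0.1 0 0 0;1 -0.4 0 0 0;1 -1 0 0 0;1 -2 0 0 0;1 -3 0 0 0;1 -3.5 0 0 0;1 -3.5 0 0 0"

```text
t: 23.03
tool_pos: [0.4045, 0.349, 0.1614]
tool_rot: [0.511, 1.504, -0.495]
contact_force: [1.2, 1.3, -4.3]
opening: 0.036
```

```bash
python3 - <<'E'
from fit import *
grab('wrist','w13')
E
python3 go.py 548 11 150 92.15
```

```text
t 23.08 pos [402.9 347.8 157.4] yaw 53.13 tilt 0.38 q6 -0.36 F [-0.2 -0.3 -5.9] open 36.1
units [ 0.175 -4.562  7.954] turn -7.804 dist 0.367
```

View pics/w13.png

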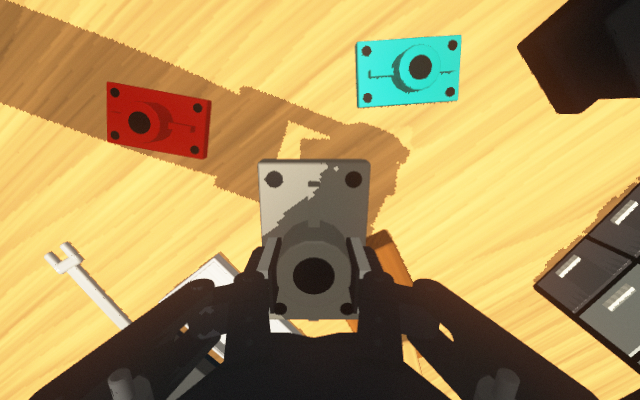

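Emit:
drive_tool --commands "1 0 -4.5 8 -0.8;1 0 -4.5 8 -1.8;1 0 -4.5 8 -2.8;1 0 -4.5 8 -3.8;1 0 -4.5 8 -4.8;1 0 -4.5 8 -5.8;1 0 -4.5 8 -6.8;1 0 -4.5 8 -7.8"

```text
t: 23.75
tool_pos: [0.5337, 0.0399, 0.1501]
tool_rot: [-0.032, 1.577, 0.033]
contact_force: [0.2, 1.1, -5.7]
opening: 0.0354
```

Emit:
drive_tool --commands "1 0 0 0 0;1 0 0 0 0"

```text
t: 23.92
tool_pos: [0.5342, 0.0398, 0.1505]
tool_rot: [-0.025, 1.577, 0.026]
contact_force: [-0.4, 0.2, -5.8]
opening: 0.0357
```

```bash
python3 go.py 556 11 120 92.15
```

```text
t 23.92 pos [534.2  39.8 150.5] yaw 91.85 tilt 0.36 q6 -1.67 F [-0.4  0.2 -5.8] open 35.7
units [ 0.758 -0.737  0.527] turn -0.061 dist 0.047
```

Emit:
drive_tool --commands "1 0.3 -0.73 0.55 -0.05;1 0.75 -0.73 0.55 -0.05;1 0.75 -0.73 0.55 -0.05;1 0.75 -0.73 0.55 -0.05;1 0.75 -0.73 0.55 -0.05"

```text
t: 24.33
tool_pos: [0.5576, 0.0146, 0.1229]
tool_rot: [-0.033, 1.573, 0.034]
contact_force: [0.8, -0.2, -5.4]
opening: 0.0359
```

```bash
python3 - <<'E'
from fit import *
grab('wrist','w14')
E
python3 go.py 556 11 90 92.15
```

```text
t 24.38 pos [558.3  14.4 123.9] yaw 92.44 tilt 0.04 q6 -1.72 F [ 0.7  0.3 -5.2] open 35.8
units [ 0.848 -0.083 -0.06 ] turn 0.059 dist 0.034
```

View pics/w14.png

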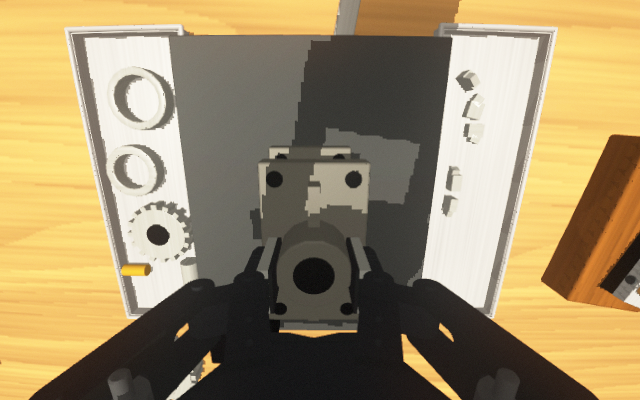

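```bash
python3 - <<'E'
from cov import *
v=V('w14'); q=v.P[195:215,335:360].reshape(-1,3); zm=np.nanmedian(q[:,2]); print('flange z',zm)
for th in(45,60,70):
    try: cov(v,((274,180),(353,180),(280,309),(347,308)),zm,11,th)
    except Exception as e: print(th,e)
E
```

```text
flange z 0.12030967139194816
cover [556.   14.5] yaw 2.37 42.1 80.7
cover [556.1  14.5] yaw 2.35 42.1 80.9
cover [556.1  14.5] yaw 2.31 42.1 80.9
```

Emit:
drive_tool --commands "1 0.3 -0.07 -0.03 0;1 0.6 -0.07 -0.03 0;1 0.8 -0.07 -0.03 0;1 0.85 -0.07 -0.03 0;1 0.85 -0.07 -0.03 0;1 0.85 -0.07 -0.03 0"

```text
t: 24.88
tool_pos: [0.5576, 0.0105, 0.0898]
tool_rot: [-0.032, 1.571, 0.033]
contact_force: [-0.4, 0.7, -5.3]
opening: 0.0359
```

```bash
python3 - <<'E'
from fit import *
grab('wrist','w15'); grab('scene','s15'); grab('side','d15')
E
python3 go.py 557 11.5 81 92.15
```

```text
t 25.03 pos [558.3  10.4  90.8] yaw 92.37 tilt 0.08 q6 -1.73 F [-0.1 -0.1 -5.7] open 35.8
units [ 0.246  0.029 -0.032] turn 0.044 dist 0.01
```

View pics/w15.png

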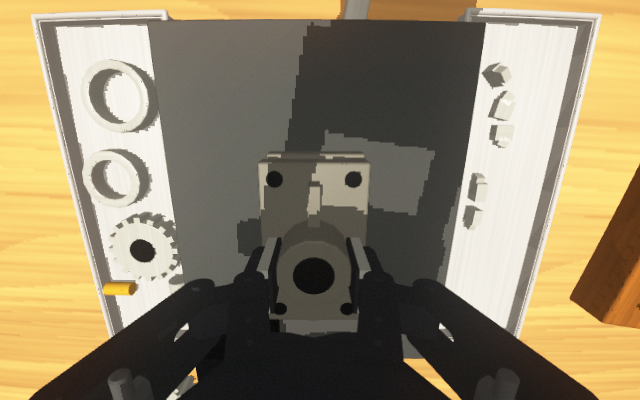

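```bash
python3 - <<'E'
from cov import *
v=V('w15'); q=v.P[195:215,335:360].reshape(-1,3); zm=np.nanmedian(q[:,2]); print('flange z',zm)
cov(v,((274,180),(353,180),(280,309),(347,308)),zm,11,60)
plate('w15',r0=30,r1=150,c0=165,c1=470)
# predicted corners of the lower cover (from w11) drawn
a=np.radians(2.3);c=np.array([.5552,.0116]);e=np.array([np.cos(a),np.sin(a)]);f=np.array([-e[1],e[0]])
im=cv2.resize(v.im[130:340,230:400],None,fx=3.5,fy=2.8,interpolation=cv2.INTER_CUBIC)
pts=np.array([[*(c+sx*.05*e+sy*.03*f),.0636] for sx,sy in((-1,-1),(-1,1),(1,1),(1,-1))])
p=v.proj(pts); print(p.round(1))
p=((p-[230,130]+.5)*[3.5,2.8]).astype(np.int32); cv2.polylines(im,[p],True,(0,255,0),1)
cv2.imwrite('pics/w15c.png',im)
E
```

```text
flange z 0.08715461322782933
cover [556.1  10.5] yaw 2.29 41.9 80.9
w15 z 0.0496 angles [2.07 2.11 2.08] width 198.8 centre [554.4  11.5]
[[265.6 153.1]
 [365.3 153.2]
 [357.4 295.1]
 [272.7 295. ]]
```

View pics/w15c.png

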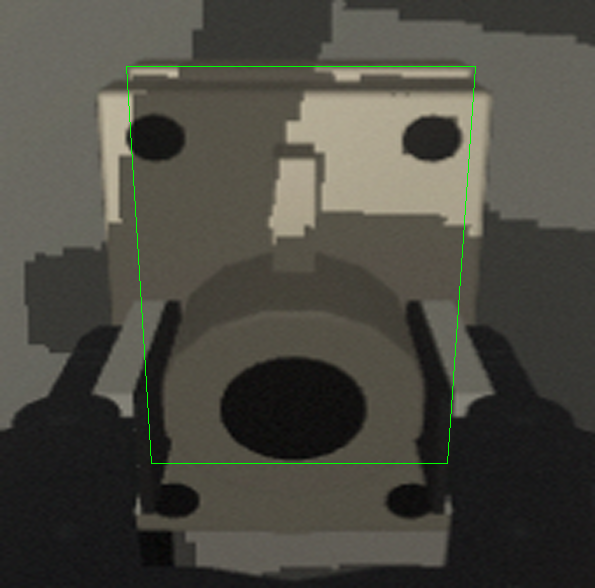

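```bash
python3 - <<'E'
from cov import *
v=V('w15')
g=v.im.astype(int).sum(2)
for c in(300,325,340,350): print(c,g[148:168,c])
for r in(161.5,162.5,163.5): print(r,1e3*v.plane(330,r,.08715)[0]+50)
for r in(152.5,153.5): print('low',r,1e3*v.plane(330,r,.0636)[0]+50)
print(g[175,255:280],g[175,355:375])
for c in (259.5,368.5): print(1e3*v.plane(c,172,.08715))
E
```

```text
300 [169 168 170 191 191 201 226 242 242 243 225 207 194 187 215 231 231 239
 242 237]
325 [299 291 284 237 198 257 373 466 413 322 288 229 203 209 288 391 459 484
 493 498]
340 [298 294 284 232 213 266 371 467 367 252 232 215 209 207 279 386 451 486
 495 493]
350 [299 292 286 244 213 257 369 461 501 381 232 208 204 204 278 377 440 483
 487 491]
161.5 556.1643208826408
162.5 556.6887350137172
163.5 557.2142045633685
low 152.5 554.5133061707068
low 153.5 555.1121581456755
[298 299 310 374 463 525 519 517 512 516 515 434 156  77  59  65  68  64
  59  71  70  64  70  68  69] [112 113 109 115 114 202 405 480 472 472 479 477 474 431 349 269 286 296
 293 293]
[513.23138815 -19.81123802  87.15      ]
[510.87567554  37.70619129  87.15      ]
```

Emit:
drive_tool --commands "1 0.05 0.03 -0.035 0;1 0.1 0.03 -0.035 0;1 0.15 0.03 -0.035 0;1 0.19 0.03 -0.035 0;1 0.19 0.03 -0.035 0;1 0.19 0.03 -0.035 0"

```text
t: 25.53
tool_pos: [0.5561, 0.0116, 0.0822]
tool_rot: [-0.032, 1.571, 0.033]
contact_force: [-0.4, -0.0, -5.0]
opening: 0.0358
```

```bash
python3 - <<'E'
from cov import *
grab('wrist','w16')
v=V('w16'); q=v.P[195:215,335:360].reshape(-1,3); zm=np.nanmedian(q[:,2]); print('flange z',zm)
cov(v,((274,180),(353,180),(280,309),(347,308)),zm,11,60)
g=v.im.astype(int).sum(2)
for c in(300,325,340,350): print(c,g[150:168,c])
cv2.imwrite('pics/w16c.png',cv2.resize(v.im[130:340,230:400],None,fx=3.5,fy=2.8,interpolation=cv2.INTER_CUBIC))
E
python3 go.py 557 11.5 81 92.15
```

```text
flange z 0.07948872746278832
cover [554.7  11.6] yaw 2.26 42.0 81.0
300 [165 164 163 162 174 186 189 201 207 203 196 196 215 227 242 237 244 242]
325 [296 299 294 293 267 222 198 233 282 255 210 212 287 397 456 487 498 501]
340 [296 298 295 300 273 224 207 203 212 215 212 207 284 386 453 486 490 494]
350 [290 295 298 292 263 219 207 234 225 208 201 210 276 374 442 477 488 486]
t 25.58 pos [556.3  11.6  82.4] yaw 92.36 tilt 0.01 q6 -1.72 F [-0.5 -0.7 -5.1] open 35.6
units [ 0.035 -0.003  0.019] turn 0.042 dist 0.002
```

View pics/w16c.png

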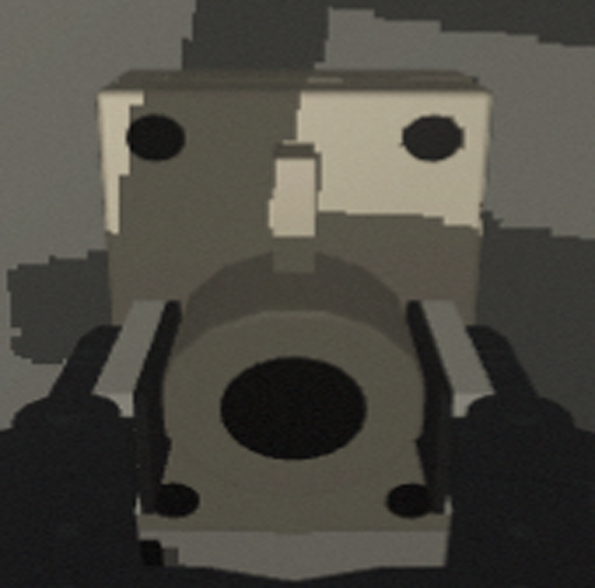

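Wrist crop: upper cover hovers about 2 mm over the lower one, near edges in line. I lower it to contact.

Emit:
drive_tool --commands "1 0.015 0 0 0;1 0.03 0 0 0;1 0.04 0 0 0;1 0.04 0 0 0;1 0.04 0 0 0"

```text
t: 26.0
tool_pos: [0.5562, 0.0116, 0.0808]
tool_rot: [-0.032, 1.571, 0.033]
contact_force: [0.6, 0.7, -5.6]
opening: 0.0358
```

Emit:
drive_tool --commands "1 0.01 0 0 0;1 0.02 0 0 0;1 0.02 0 0 0;1 0.02 0 0 0"

```text
t: 26.33
tool_pos: [0.5563, 0.0116, 0.0802]
tool_rot: [-0.032, 1.57, 0.032]
contact_force: [-0.5, -0.4, -4.4]
opening: 0.0359
```

Emit:
drive_tool --commands "1 0.01 0 0 0;1 0.02 0 0 0;1 0.02 0 0 0;1 0.02 0 0 0"

```text
t: 26.67
tool_pos: [0.5564, 0.0116, 0.0801]
tool_rot: [-0.033, 1.571, 0.032]
contact_force: [-5.2, -0.5, 4.2]
opening: 0.0357
```

Emit:
drive_tool --commands "0.15 0 0 0 0;0.1 0 0 0 0;0 0 0 0 0;-0.3 0 0 0 0;-0.7 0 0 0 0;-1 0 0 0 0;-1 0 0 0 0;-1 0 0 0 0"

```text
t: 27.33
tool_pos: [0.5564, 0.0116, 0.0793]
tool_rot: [-0.032, 1.57, 0.032]
contact_force: [0.3, 0.0, 0.7]
opening: 0.0854
```

Emit:
drive_tool --commands "-1 -0.3 0 0 0;-1 -0.8 0 0 0;-1 -1.5 0 0 0;-1 -2.2 0 -0.3 0;-1 -2.2 0 -0.3 0;-1 -2.2 0 -0.3 0"

```text
t: 27.83
tool_pos: [0.5458, 0.0109, 0.1709]
tool_rot: [-0.033, 1.564, 0.032]
contact_force: [0.1, -0.4, -0.9]
opening: 0.0853
```

```bash
python3 - <<'E'
from cov import *
grab('wrist','w17');v=V('w17')
c,a=plate('w17',r0=75,r1=140,c0=215,c1=420)
print('flange',rect(slab(v,.073,.083,.5555,.0116,.07)));print('any',rect(slab(v,.058,.083,.5555,.0116,.07)))
cv2.imwrite('pics/w17c.png',cv2.resize(v.im[120:290,230:400],(600,600),interpolation=cv2.INTER_CUBIC))
E
python3 go.py 400 11.5 200 92.15
```

```text
w17 z 0.0495 angles [2.28 1.67 2.2 ] width 198.9 centre [554.4  11.4]
flange (array([555.1,  11.6]), 99.8, 60.1, 2.14, 4868, np.float64(77.5))
any (array([554.8,  11.5]), 100.5, 60.1, 2.14, 5069, np.float64(77.4))
t 27.88 pos [544.8  11.1 168.7] yaw 92.37 tilt 0.14 q6 -1.73 F [-0.6 -0.4  0. ] open 85.6
units [-0.791  0.16  -3.615] turn 0.043 dist 0.148
```

View pics/w17.png

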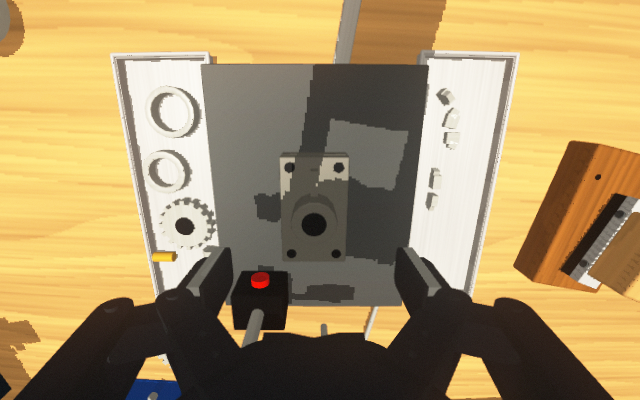

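View pics/w17c.png

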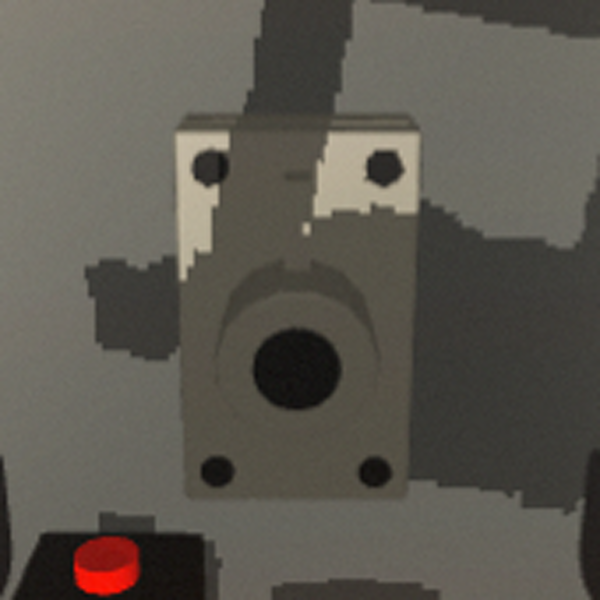

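Wrist picture: stack flush (both covers together measure 100.5 × 60.1 mm), under 1 mm from the plate centre, boss up. I retreat and take a final look.

Emit:
drive_tool --commands "-1 -1 0 0 0;-1 -2 0 -0.5 0;-1 -2.5 0 -1.5 0;-1 -2.5 0 -2.5 0;-1 -2.5 0 -3 0;-1 -2.5 0 -3 0;-1 -2.5 0 -3 0"

```text
t: 28.47
tool_pos: [0.4236, 0.0062, 0.2664]
tool_rot: [-0.032, 1.571, 0.032]
contact_force: [0.8, -0.6, -0.5]
opening: 0.0856
```

```bash
python3 - <<'E'
from fit import *
a,_=grab('scene','s18'); b,_=grab('side','d18')
cv2.imwrite('pics/d18c.png',cv2.resize(b[60:300,180:480],(750,600)))
for t in('s18','d18'):
    s=V(t); print(t,'plate',rect(slab(s,.042,.0565,.556,.011,.2)),'top',rect(slab(s,.0725,.084,.556,.011,.07)),'both',rect(slab(s,.060,.084,.556,.011,.07)))
    print('timber',rect(slab(s,.030,.044,.61,.32,.15)),'grip',rect(slab(s,.098,.116,.59,.32,.1)))
    o=V('scene0' if t=='s18' else 'side0')
    d=cv2.absdiff(s.im,o.im).max(2); 
print(ctrl.get_obs()['tool_pos'],ctrl.get_obs()['contact_force'])
E
```

```text
s18 plate (array([555.7,  11.6]), 251.8, 203.3, 2.09, 4853, np.float64(50.4)) top (array([557.8,  12. ]), 102.2, 62.4, 2.11, 581, np.float64(78.3)) both (array([557.8,  12. ]), 102.2, 62.4, 2.11, 683, np.float64(77.9))
timber (array([575.8, 326. ]), 166.5, 91.4, -8.89, 1838, np.float64(38.7)) grip (array([586.9, 322.5]), 75.0, 29.4, -18.42, 428, np.float64(106.6))
d18 plate (array([555.8,   8.8]), 252.6, 205.9, 2.14, 3982, np.float64(48.8)) top (array([557.6,   8.6]), 101.9, 64.7, 1.94, 444, np.float64(76.8)) both (array([558. ,   8.5]), 102.8, 64.7, 1.81, 629, np.float64(76.0))
timber (array([575.4, 322.9]), 165.4, 94.9, -10.58, 687, np.float64(36.2)) grip (array([572.3, 323.9]), 44.4, 34.5, -16.38, 80, np.float64(104.0))
[0.42457007 0.00616459 0.26634464] [-0.91019736  0.09350758  0.14354785]
```

View pics/s18.png

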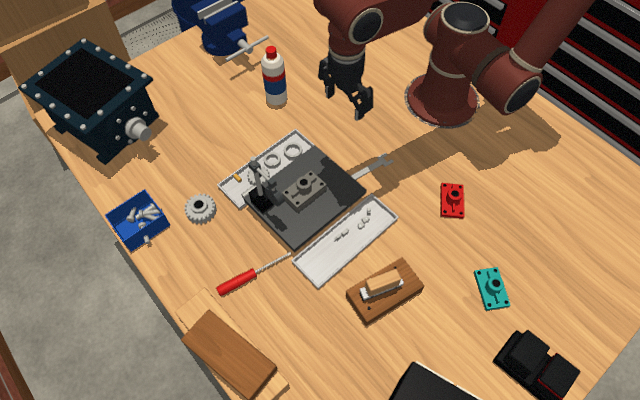

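View pics/d18c.png

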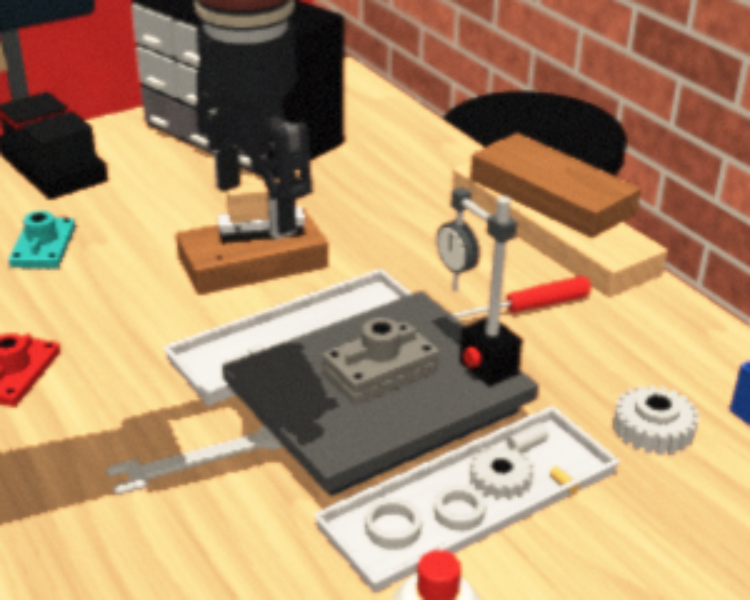

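```bash
python3 -c "
from station import ctrl; print(ctrl.finish_job())"
```

```text
the job is handed in; nothing more can be done
None
```

The job is done and handed in at about 28.6 s of the 72 s.

- **Chips:** I swept the plate in two strips with the scraper. The last pictures show the plate clear and all five chips in the empty tray. None shows in the parts tray.
- **Scraper:** it stands upright on the timber, within about 2 mm of where it was by the scene and wrist cameras. The side camera's final view of it was partly hidden by the gripper, so I ignored that reading.
- **Covers:** the plain cover is at the bottom and the bossed one on top, boss up. Both were lowered to light contact before release. The pair measures 100.5 × 60.1 mm together, so the edges are flush to about 0.5 mm.
- **Alignment:** the stack is square with the plate to about 0.3°. Its distance from the plate centre reads about 0.7 mm by the wrist camera and about 2 mm by the scene and side cameras, all roughly along +x. The cameras differ by 2–4 mm in absolute position, within about twice their calibration error.
- **Other things:** the gauge stand, spray can, wrench, screwdriver, gear and the red and turquoise look-alikes appear unmoved in the final pictures. I judged that by eye. The robot is clear of everything.

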